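Fetch the tin from behind the spice jars

TASK

A customer wants the flat green-lidded tin that stands behind the three tall jars on the round board. Clear all three jars to the side tray and let go of them without shoving the tin, then set the tin inside the marked circle of the scale's pan; only then put every jar back, upright, in the middle of the flower-shaped pad of its own colour. Keep jars and tin upright all the time.

Things in the scene. Friction and masses are not known exactly. Their poses are not given: they have to be found in the camera images.
- jar_red_mid (a point): Centre (half-way up) of the tall round jar with the red lid and a red band on its off-white side: 52 mm diameter all the way up, 120 mm high, 0.25 kg or so, closed, z up. At the start it stands in the middle of the red pad. The jars stand round the tin, about 68 mm from it centre to centre and about 78 mm from the next jar; above the tin there is room for a finger, between two jars only about 26 mm.
- jar_blue_mid (a point): Centre (half-way up) of the tall round jar with the blue lid and a blue band on its off-white side: 52 mm diameter all the way up, 120 mm high, 0.25 kg or so, closed, z up. At the start it stands in the middle of the blue pad. The jars stand round the tin, about 68 mm from it centre to centre and about 78 mm from the next jar; above the tin there is room for a finger, between two jars only about 26 mm.
- jar_yellow_mid (a point): Centre (half-way up) of the tall round jar with the yellow lid and a yellow band on its off-white side: 52 mm diameter all the way up, 120 mm high, 0.25 kg or so, closed, z up. At the start it stands in the middle of the yellow pad. The jars stand round the tin, about 68 mm from it centre to centre and about 78 mm from the next jar; above the tin there is room for a finger, between two jars only about 26 mm.
- tin_mid (a point): Centre (half-way up) of the flat round steel tin with a dark green lid: 56 mm diameter, 36 mm high, 0.16 kg or so, closed, z up. At the start it stands directly on the board (10 mm above the table) behind the jars, 14 mm clear of each jar.
- pad_red: The red flower-shaped pad, the place of the red-lidded jar: fixed, flat, 3 mm thick, 74 mm across the petals. Origin at the centre of its underside, which lies on a fixed round wooden board (240 mm diameter, 10 mm thick), so its top is 13 mm above the table. Which pad has which place on the board changes.
- pad_blue: The blue flower-shaped pad, the place of the blue-lidded jar: fixed, flat, 3 mm thick, 74 mm across the petals. Origin at the centre of its underside, which lies on a fixed round wooden board (240 mm diameter, 10 mm thick), so its top is 13 mm above the table. Which pad has which place on the board changes.
- pad_yellow: The yellow flower-shaped pad, the place of the yellow-lidded jar: fixed, flat, 3 mm thick, 74 mm across the petals. Origin at the centre of its underside, which lies on a fixed round wooden board (240 mm diameter, 10 mm thick), so its top is 13 mm above the table. Which pad has which place on the board changes.
- tray_in (a point): Centre of the inner floor of the fixed grey side tray, 5 mm above the table. The floor inside is 260 mm along x and 120 mm along y; walls 5 mm thick, their tops 28 mm above the table. The tray is empty at the start; it holds the three jars in one row along its x. It lies left or right of the board.
- pan (a point): Centre of the top of the round steel pan of the fixed white table scale, 55 mm above the table: pan 144 mm diameter, flat, no rim, with a marked circle of 80 mm diameter in its middle; does not sink. z up. The scale lies on the other side of the board from the tray.

How it is judged:
By the outcome, as a careful person would: the job done as asked, in the order asked, and still so for the second after the job is handed in, with the robot touching nothing.
It also fails if it takes over 141 s, if anything falls off the work surface, if the arm or the gripper's body presses on something with over 40 N, if the wrist force passes 120 N, or if a joint passes its speed limit or range.

ROBOT

A 6-joint arm with a two-finger parallel gripper is mounted at the origin on the work surface. World frame = base frame: x ahead of the robot, y to its left, z up, the work surface at z = 0. Lengths are in mm, angles in rad, forces in N, time in s.
With the tool pointing down it reaches from about 275 to 750 mm from the base axis. Payload 10.2 kg.
Tool frame: the origin (TCP) lies at the very end of the fingers, on their centre line; the grasp point (between the pads) lies 19 mm behind it; z points along the fingers, y is the direction in which the jaws open and shut (so a half turn about z gives the same grasp; the last joint's range is limited). The gripper opens to 88 mm and grips with 3 to 60 N. Pads are 18 mm wide; open, the fingers measure 123 mm over their backs; the gripper's body (75 mm by 187 mm) begins 45 mm behind the grasp point.
Start: joints at [-1.511, 0.313, 1.498, -0, 1.331, -0.223], TCP at [146.486, -504.156, 238.72] pointing down, gripper open.
Joint ranges: [-2.94, 2.94], [-0.97, 2.17], [0.19, 2.56], [-1.23, 4.37], [0.02, 3.11], [-2.88, 2.88]. Speed limits (rad/s): [2.39, 2.39, 3.01, 3.14, 3.14, 3.14].

INTERFACE

Orientations are given as a 3x3 rotation matrix whose columns are the frame's x, y, z axes.
In Python, from rig import ctrl, cams, order gives the robot as it stands.
- The arm moves only by the tool drive_tool, never from a script. Its arguments are lists of equal length, an entry for each row: "fingers": the closure, from 0 (fully open) to 1 (shut); "xyz": the shift along the world's x, y, z in mm, a list of three; "delta_rot": the turn, a rotation vector about the world's x, y, z in rad, a list of three. A call has 1 to 5 rows; each row shifts and turns the pose as measured when the row begins; what a row does not reach is not made up. A row lasts 1/10 s, in which the tool goes at most 50 mm and 8.59 degrees, less where a joint would pass 70% of its speed; a pose out of reach is approached as far as the arm can. A call with a gripper value outside its range is refused whole. The fingers move at their own pace and stop on an object; "squeeze" is the grip in N (left out, the last holds). Time passes only in rows, so rows that do not move let the fingers close. It gives the time, the measured TCP pose, the force and the opening at its end, in the units of the state.
- ctrl.get_state(): the state, without advancing time (a new reading comes with each control period).
- cams.read_camera(name): name is "scene" or "top" or "wrist"; returns a dict with "frame" (420x560x3 uint8, red, green, blue), "intrinsics" (3x3 intrinsics, pixels), "D" ([k1, k2, p1, p2, k3] as OpenCV has them; the pictures are not rectified), "rvec" (rotation vector, rad) and "tvec" (3), from world to camera coordinates, as OpenCV has them; the wrist camera has in their place "T_tool_cam" (4x4, takes a point from camera to tool coordinates, whose origin is the TCP and whose axes are the flange's). Camera axes: x right, y down, z forward; pixel columns grow to the right and rows downward; lengths in mm; the calibration is good to about 2 mm. A picture is of the moment at which its call begins: read the wrist's pose just before it. There is no depth.
- order.job_done(): hands the job in, once; it reports no verdict.
The state is a dict: "clock": time; "q": joint angles; "qvel": joint speeds; "joint_torque": joint torques, N m; "ee_pos": TCP position; "eef_rot": TCP orientation; "wrist_force": force on the tool from outside, world axes, zero at the start; "moment": the same for the moment, N m; "grip_width": finger opening in mm.
Only numpy, scipy, OpenCV 4.12 (cv2) and the standard library are available. Lean on these libraries where they do the work, as an engineer would, in place of code of your own. Each camera call takes 0.05 s, during which the arm holds its last target.

## Working session

There is one attempt and no reset: what is moved stays moved. The work goes in short steps, Python scripts to look and compute and a tool call to move; the robot and the scene stay as the last step left them, time stands still between calls to the robot, and variables do not carry over. Pictures are saved under pics/ and viewed, and the job is handed in when it is done.

Besides the shell and the picture viewer there is one more tool, called after "Call:" by a JSON object that holds its "api" and its "payload". drive_tool: Moves the arm, as the interface text tells. Its arguments: {"type":"object","properties":{"fingers":{"type":"array","items":{"type":"number"}},"xyz":{"type":"array","items":{"type":"array","items":{"type":"number"}}},"delta_rot":{"type":"array","items":{"type":"array","items":{"type":"number"}}},"squeeze":{"type":"number"}},"required":["fingers","xyz","delta_rot"]}

```bash
ls; mkdir -p pics; cat > h.py <<'E'
import numpy as np,cv2
from rig import ctrl,cams,order
def grab(name,fn=None):
    s=ctrl.get_state(); c=cams.read_camera(name)
    if fn: cv2.imwrite('pics/'+fn,cv2.cvtColor(c['frame'],cv2.COLOR_RGB2BGR))
    K=np.array(c['intrinsics'],float);D=np.array(c['D'],float)
    if 'rvec' in c:
        R=cv2.Rodrigues(np.array(c['rvec'],float))[0];t=np.array(c['tvec'],float).ravel()
        Rwc=R.T;o=-R.T@t
    else:
        T=np.array(c['T_tool_cam'],float);Rt=np.array(s['eef_rot']);p=np.array(s['ee_pos'])
        Rwc=Rt@T[:3,:3];o=Rt@T[:3,3]+p
    return dict(f=c['frame'],K=K,D=D,R=Rwc,o=o,s=s)
def ray(c,uv):
    n=cv2.undistortPoints(np.array(uv,float).reshape(-1,1,2),c['K'],c['D']).reshape(-1,2)
    return np.c_[n,np.ones(len(n))]@c['R'].T
def onz(c,uv,z):
    d=ray(c,uv); return c['o']+d*((z-c['o'][2])/d[:,2])[:,None]
def proj(c,P):
    R=c['R'].T;return cv2.projectPoints(np.array(P,float).reshape(-1,1,3),cv2.Rodrigues(R)[0],-R@c['o'],c['K'],c['D'])[0].reshape(-1,2)
def tri(cs,uvs):
    A=np.zeros((3,3));b=np.zeros(3)
    for c,uv in zip(cs,uvs):
        d=ray(c,uv)[0];d/=np.linalg.norm(d);M=np.eye(3)-np.outer(d,d);A+=M;b+=M@c['o']
    return np.linalg.solve(A,b)
E
python3 - <<'E'
from h import *
for n in ['scene','top','wrist']:
    c=grab(n,n+'0.png');print(n,c['o'].round(),c['R'].round(2).tolist(),c['K'].round().tolist(),c['D'])
print({k:np.round(v,3).tolist() for k,v in ctrl.get_state().items()})
E
```

```text
pics
scene [1055.  359.  696.] [[-0.6, 0.57, -0.56], [0.8, 0.42, -0.43], [-0.01, -0.7, -0.71]] [[386.0, 0.0, 277.0], [0.0, 386.0, 206.0], [0.0, 0.0, 1.0]] [0.00093654 0.         0.         0.         0.        ]
top [ 493.   23. 1068.] [[0.0, -1.0, 0.08], [-1.0, -0.0, -0.01], [0.01, -0.08, -1.0]] [[481.0, 0.0, 279.0], [0.0, 481.0, 208.0], [0.0, 0.0, 1.0]] [0.03726453 0.         0.         0.         0.        ]
wrist [ 227. -479.  385.] [[0.28, -0.91, -0.31], [-0.96, -0.26, -0.09], [-0.0, 0.32, -0.95]] [[309.0, 0.0, 277.0], [0.0, 309.0, 208.0], [0.0, 0.0, 1.0]] [-0.04680444  0.          0.          0.          0.        ]
{'clock': 0.15, 'q': [-1.511, 0.313, 1.498, -0.0, 1.331, -0.223], 'qvel': [0.0, -0.002, -0.003, 0.001, 0.001, -0.0], 'joint_torque': [0.002, -40.23, -25.232, 0.069, 0.034, -0.0], 'ee_pos': [146.473, -503.982, 238.301], 'eef_rot': [[0.96, 0.279, -0.0], [0.279, -0.96, 0.001], [0.0, -0.001, -1.0]], 'wrist_force': [0.554, 0.767, -0.693], 'moment': [0.009, 0.052, 0.003], 'grip_width': 87.962}
```

View pics/top0.png

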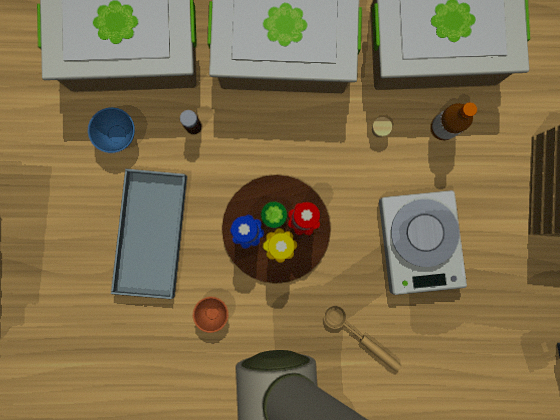

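View pics/scene0.png

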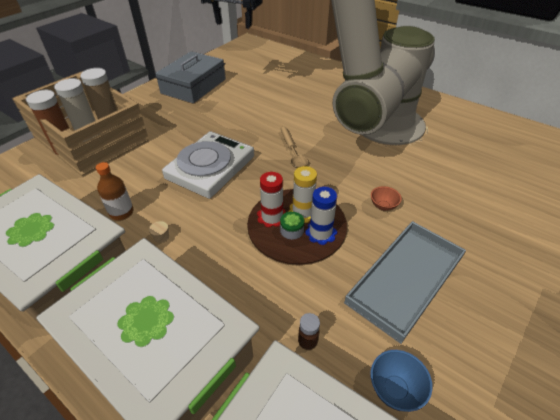

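View pics/wrist0.png

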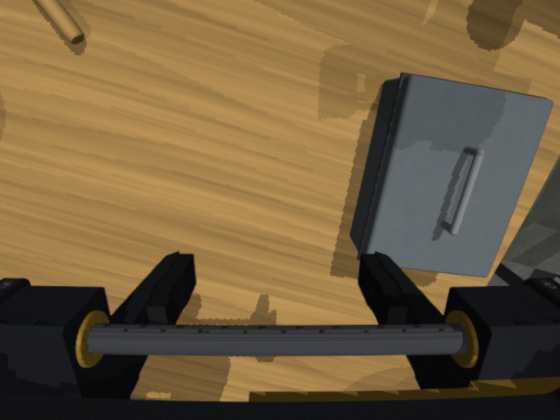

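The top view shows the blue jar at (244,230), red at (306,216), yellow at (280,246) and the tin at (274,214). The tray is at (150,235), on the +y side. The scale is at (425,235), on the −y side. The wrist view shows only the table and a grey box. I'll enlarge the board area next.

```bash
python3 - <<'E'
import cv2
t=cv2.imread('pics/top0.png')[165:295,210:345];s=cv2.imread('pics/scene0.png')[155:265,235:360]
cv2.imwrite('pics/topz.png',cv2.resize(t,None,fx=4.4,fy=4.4,interpolation=cv2.INTER_CUBIC));cv2.imwrite('pics/scenez.png',cv2.resize(s,None,fx=5,fy=5,interpolation=cv2.INTER_CUBIC))
E
```

```text
(no output)
```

View pics/topz.png

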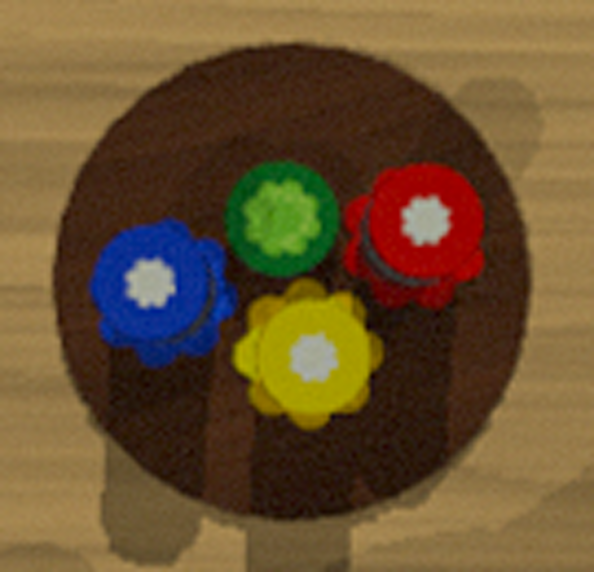

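View pics/scenez.png

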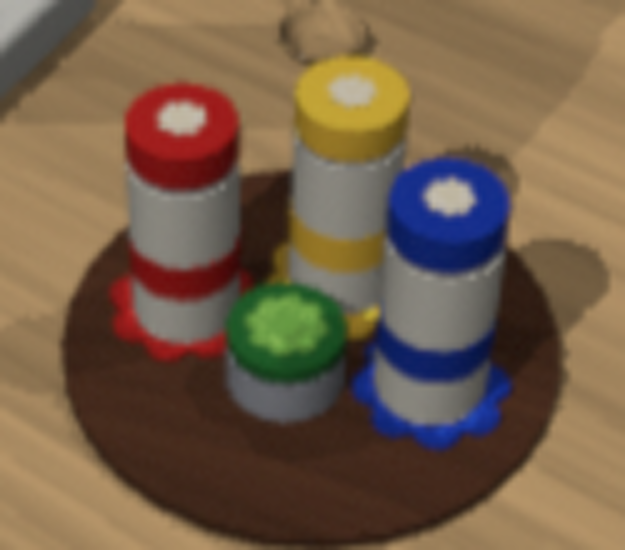

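The lids have white centre marks on the jars and a light green one on the tin. I'll triangulate those, and measure the tray, the scale and the board too.

```bash
cat >> h.py <<'E'
def blobs(c,lo,hi,box,amin=5):
    u0,v0,u1,v1=box;im=c['f'][v0:v1,u0:u1]
    h=cv2.cvtColor(im,cv2.COLOR_RGB2HSV);m=cv2.inRange(h,lo,hi)
    n,l,st,ce=cv2.connectedComponentsWithStats(m)
    return [(int(st[i,4]),(ce[i]+[u0,v0]).round(2).tolist(),st[i,:4].tolist()) for i in range(1,n) if st[i,4]>=amin]
E
python3 - <<'E'
from h import *
t=grab('top');s=grab('scene')
W=((0,0,140),(179,70,255));G=((35,120,110),(60,255,255))
print(blobs(t,*W,(225,185,330,270)));print(blobs(s,*W,(255,165,340,250)))
print(blobs(t,*G,(225,185,330,270)));print(blobs(s,*G,(255,165,340,250)))
for p in [(274,214),(270,210),(264,210)]: print(cv2.cvtColor(t['f'][p[1]:p[1]+1,p[0]:p[0]+1],cv2.COLOR_RGB2HSV))
for p in [(244,230),(306,216),(280,246)]: print(t['f'][p[1],p[0]])
E
python3 - <<'E'
import cv2
t=cv2.imread('pics/top0.png')
cv2.imwrite('pics/tr.png',cv2.resize(t[160:310,95:205],None,fx=4,fy=4,interpolation=cv2.INTER_CUBIC));cv2.imwrite('pics/sc.png',cv2.resize(t[185:300,375:475],None,fx=5,fy=5,interpolation=cv2.INTER_CUBIC))
E
```

```text
[(78, [306.38, 214.59], [77, 25, 10, 10]), (92, [243.73, 228.93], [14, 39, 11, 11]), (80, [280.79, 245.9], [51, 56, 11, 11])]
[(32, [304.84, 172.84], [46, 6, 8, 5]), (37, [270.89, 178.14], [12, 11, 9, 6]), (56, [324.46, 193.96], [65, 26, 10, 7])]
[(229, [273.76, 214.08], [40, 21, 18, 17])]
[(150, [291.57, 219.37], [29, 49, 16, 12])]
[[[ 46 216 149]]]
[[[ 46 206 134]]]
[[[ 66 214  80]]]
[166 171 151]
[164 169 152]
[164 167 151]
```

View pics/tr.png

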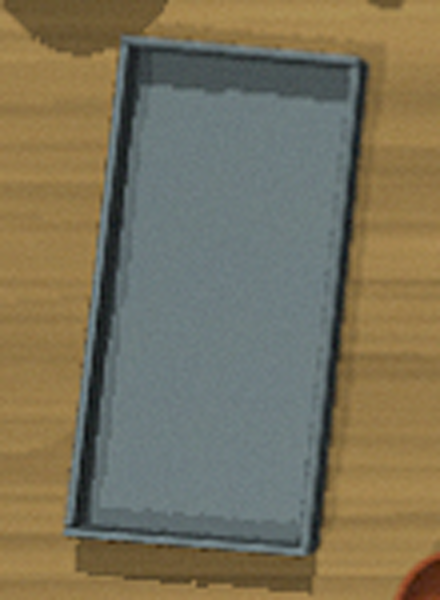

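View pics/sc.png

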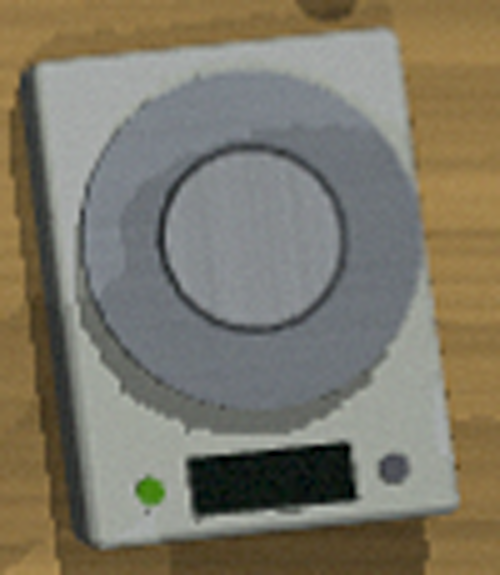

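The tray rim corners (zoomed pixels) are (124,38), (362,60), (313,552) and (68,533). The scale's marked circle is centred near (253,238). I'll triangulate everything, with the pan's ring taken from the scene view.

```bash
python3 - <<'E'
from h import *
t=grab('top');s=grab('scene')
for n,a,b in [('red',[306.38,214.59],[270.89,178.14]),('blue',[243.73,228.93],[324.46,193.96]),('yel',[280.79,245.9],[304.84,172.84]),('tin',[273.76,214.08],[291.57,219.37])]:
    P=tri([t,s],[[a],[b]]);z=46 if n=='tin' else 133
    print(n,P.round(1),'top@z',onz(t,[a],z).round(1),'scene@z',onz(s,[b],z).round(1), 'res',(proj(t,P)-a).round(1),(proj(s,P)-b).round(1))
z=np.array([[124,38],[362,60],[313,552],[68,533]],float)
uv=np.array([95,160])+(z+.5)/4-.5
C=onz(t,uv,28);print('tray',C.round(1).tolist(),C.mean(0).round(1),[np.linalg.norm(C[i]-C[(i+1)%4]).round() for i in range(4)])
uv=np.array([375,185])+(np.array([[253,238],[252,240]])+.5)/5-.5
print('pan',uv,onz(t,uv,55).round(1))
im=cv2.cvtColor(s['f'],cv2.COLOR_RGB2BGR)
cv2.imwrite('pics/a.png',np.hstack([cv2.resize(im[125:195,160:255],None,fx=4,fy=4,interpolation=cv2.INTER_CUBIC),]))
cv2.imwrite('pics/b.png',cv2.resize(im[220:340,340:470],None,fx=4,fy=4,interpolation=cv2.INTER_CUBIC))
# dark ring / pan ellipse in top
E
```

```text
red [555.4 -41.6 137.5] top@z [[556.1 -42.5 133. ]] scene@z [[551.1 -44.3 133. ]] res [[-0.3  0.2]] [[-0.3 -0. ]]
blue [527.4  79.5 136.9] top@z [[527.7  79.4 133. ]] scene@z [[523.5  77.8 133. ]] res [[-0.2  0.1]] [[-0.2 -0. ]]
yel [494.9   7.6 136.4] top@z [[495.    7.3 133. ]] scene@z [[491.3   5.8 133. ]] res [[-0.1  0.1]] [[-0.1 -0. ]]
tin [562.2  21.3  50.9] top@z [[562.7  20.9  46. ]] scene@z [[558.2  19.2  46. ]] res [[-0.2  0.1]] [[-0.2 -0. ]]
tray [[660.5, 342.1, 28.0], [649.3, 213.8, 28.0], [385.3, 234.7, 28.0], [395.6, 363.7, 28.0]] [522.7 288.6  28. ] [np.float64(129.0), np.float64(265.0), np.float64(129.0), np.float64(266.0)]
pan [[425.2 232.2]
 [425.  232.6]] [[ 525.  -298.4   55. ]
 [ 524.2 -297.9   55. ]]
```

View pics/a.png

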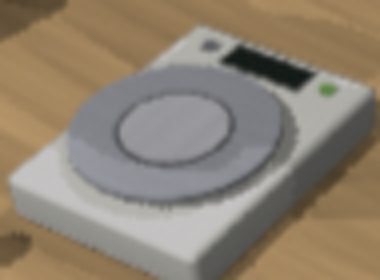

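View pics/b.png

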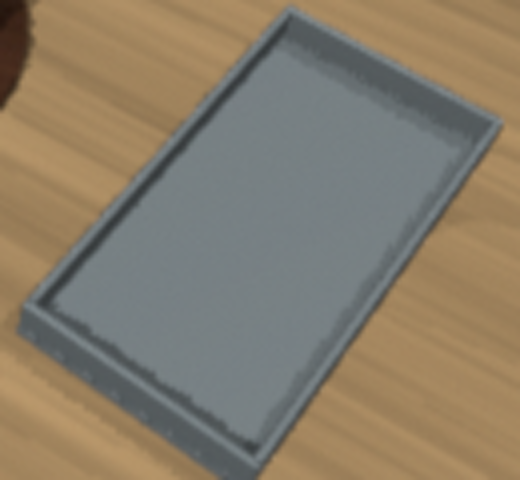

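The height check is about 4 mm high for all four lids, which fits the 2 mm calibration error. The wrist camera will refine this from above, so I'm moving there.

Call:
{"api": "drive_tool", "payload": {"fingers": [0,0,0,0,0], "xyz": [[25,40,5],[25,40,5],[25,40,5],[25,40,5],[25,40,5]], "delta_rot": [[0,0,0.02],[0,0,0.02],[0,0,0.02],[0,0,0.02],[0,0,0.02]], "squeeze": 25}}

```text
clock: 0.85
ee_pos: [271.6, -300.0, 262.3]
eef_rot: [[0.929, 0.369, -0.0], [0.369, -0.929, 0.002], [0.0, -0.002, -1.0]]
wrist_force: [0.0, -0.2, 0.0]
grip_width: 88.1
```

Call:
{"api": "drive_tool", "payload": {"fingers": [0,0,0,0,0], "xyz": [[25,40,5],[25,40,5],[25,40,5],[25,40,5],[25,40,5]], "delta_rot": [[0,0,0.02],[0,0,0.02],[0,0,0.02],[0,0,0.02],[0,0,0.02]]}}

```text
clock: 1.35
ee_pos: [399.4, -90.7, 289.4]
eef_rot: [[0.887, 0.462, 0.002], [0.462, -0.887, -0.0], [0.002, 0.001, -1.0]]
wrist_force: [0.5, -1.6, 0.1]
grip_width: 88.1
```

Call:
{"api": "drive_tool", "payload": {"fingers": [0,0,0,0,0], "xyz": [[25,40,5],[25,40,5],[25,40,5],[0,0,0],[0,0,0]], "delta_rot": [[0,0,0.02],[0,0,0.02],[0,0,0.02],[0,0,0],[0,0,0]]}}

```text
clock: 1.85
ee_pos: [477.8, 40.2, 305.6]
eef_rot: [[0.852, 0.524, 0.004], [0.524, -0.852, -0.0], [0.004, 0.002, -1.0]]
wrist_force: [0.1, -0.6, -0.5]
grip_width: 88.4
```

```bash
python3 - <<'E'
from h import *
grab('wrist','w1.png')
E
```

```text
(no output)
```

View pics/w1.png

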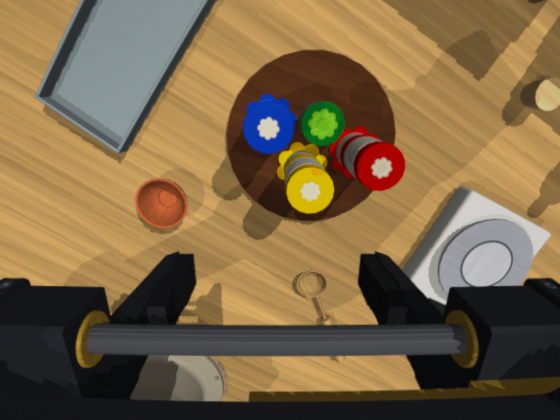

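The wrist view shows blue at (269,128), yellow at (310,190), red at (381,168), the tin at (322,124) and the pan ring at (488,263).

```bash
python3 - <<'E'
from h import *
w=grab('wrist');t=grab('top');s=grab('scene')
W=((0,0,140),(179,70,255));G=((35,120,110),(60,255,255))
print(blobs(w,*W,(235,90,410,220)));gb=blobs(w,*G,(290,95,350,150),20);print(gb)
b=blobs(w,*W,(235,90,410,220),20)
g={'blue':b,'red':b,'yel':b,'tin':gb}
near={'blue':(269,128),'red':(381,168),'yel':(310,190),'tin':(322,124)}
T={'red':([306.38,214.59],[270.89,178.14]),'blue':([243.73,228.93],[324.46,193.96]),'yel':([280.79,245.9],[304.84,172.84]),'tin':([273.76,214.08],[291.57,219.37])}
for n in near:
    uv=min(g[n],key=lambda q:np.hypot(q[1][0]-near[n][0],q[1][1]-near[n][1]))[1]
    z=46 if n=='tin' else 133
    print(n,'w@z',onz(w,[uv],z).round(1),'w+t',tri([w,t],[[uv],[T[n][0]]]).round(1),'w+s',tri([w,s],[[uv],[T[n][1]]]).round(1),'all',tri([w,t,s],[[uv],[T[n][0]],[T[n][1]]]).round(1))
print('pan',onz(w,[[488,263]],55).round(1), 'scene', onz(s,[[160+174/4-.4,125+129/4-.4]],55).round(1), tri([t,s],[[[425.1,232.4]],[[160+174/4-.4,125+129/4-.4]]]).round(1))
E
```

```text
[(344, [267.97, 127.98], [23, 27, 21, 23]), (252, [381.31, 167.41], [137, 68, 19, 19]), (6, [309.5, 163.0], [72, 73, 6, 1]), (242, [309.92, 190.86], [66, 92, 19, 19])]
[(696, [322.8, 123.74], [18, 13, 31, 32])]
blue w@z [[524.5  79.5 133. ]] w+t [526.5  79.  151.8] w+s [524.9  79.1 134.7] all [526.3  79.4 136.3]
red w@z [[552.7 -42.6 133. ]] w+t [554.3 -42.  135.3] w+s [552.8 -42.4 134.9] all [554.2 -41.8 136.4]
yel w@z [[491.9   7.3 133. ]] w+t [494.1   8.2 139.8] w+s [492.3   7.1 134.2] all [493.9   7.7 135.9]
tin w@z [[559.2  21.2  46. ]] w+t [560.8  21.4  50.5] w+s [559.4  20.8  47.9] all [560.9  21.2  49.6]
pan [[ 525.  -299.4   55. ]] scene [[ 521.3 -298.9   55. ]] [ 524.1 -296.6   57.9]
```

Wrist and scene agree: blue (525,79), red (553,−42.5), yellow (492.5,7), tin (559.5,21), jar tops about 134.5. I'll start with the blue jar, with the jaws along the blue–tin line.

Call:
{"api": "drive_tool", "payload": {"fingers": [0,0,0,0,0], "xyz": [[23,19,-35],[24,20,-35],[0,0,-45],[0,0,0],[0,0,0]], "delta_rot": [[0,0,0],[0,0,0],[0,0,0],[0,0,0],[0,0,0]]}}

```text
clock: 2.55
ee_pos: [525.8, 72.9, 190.9]
eef_rot: [[0.859, 0.512, 0.011], [0.512, -0.859, -0.002], [0.009, 0.007, -1.0]]
wrist_force: [0.2, -0.7, 0.1]
grip_width: 88.4
```

Call:
{"api": "drive_tool", "payload": {"fingers": [0,0,0,0,0], "xyz": [[-0.5,6,-20],[0,0,-40],[0,0,-40],[0,0,-8],[0,0,0]], "delta_rot": [[0.003,0.01,0],[0,0,0],[0,0,0],[0,0,0],[0,0,0]]}}

```text
clock: 3.05
ee_pos: [530.9, 74.9, 93.7]
eef_rot: [[0.862, 0.507, 0.021], [0.507, -0.862, -0.0], [0.018, 0.011, -1.0]]
wrist_force: [-0.0, 0.1, 0.1]
grip_width: 88.0
```

Call:
{"api": "drive_tool", "payload": {"fingers": [0,0,0,0,0], "xyz": [[-6,4,-12],[0,0,0],[0,0,0],[0,0,0],[0,0,0]], "delta_rot": [[0,0.02,0],[0,0,0],[0,0,0],[0,0,0],[0,0,0]]}}

```text
clock: 3.55
ee_pos: [527.8, 78.6, 88.0]
eef_rot: [[0.862, 0.506, 0.01], [0.506, -0.862, -0.001], [0.008, 0.006, -1.0]]
wrist_force: [0.3, 0.5, 0.1]
grip_width: 88.1
```

Call:
{"api": "drive_tool", "payload": {"fingers": [0,0,0,0,0], "xyz": [[-4,1,-10],[-1,0,-3],[0,0,0],[0,0,0],[0,0,0]], "delta_rot": [[0,0.014,0],[0,0.003,0],[0,0,0],[0,0,0],[0,0,0]]}}

```text
clock: 4.05
ee_pos: [522.3, 79.7, 73.8]
eef_rot: [[0.862, 0.506, -0.008], [0.506, -0.862, -0.001], [-0.008, -0.003, -1.0]]
wrist_force: [0.4, 0.2, -0.0]
grip_width: 87.7
```

Call:
{"api": "drive_tool", "payload": {"fingers": [0,0,0,0,0], "xyz": [[2,0,6],[1,0,2],[0,0,0],[0,0,0],[0,0,0]], "delta_rot": [[0,-0.007,0],[0,0,0],[0,0,0],[0,0,0],[0,0,0]]}}

```text
clock: 4.55
ee_pos: [526.0, 79.7, 83.2]
eef_rot: [[0.862, 0.506, 0.001], [0.506, -0.862, -0.001], [-0.0, 0.001, -1.0]]
wrist_force: [-0.6, 0.9, 0.5]
grip_width: 88.1
```

Good pose. Closing.

Call:
{"api": "drive_tool", "payload": {"fingers": [1,1,1,1,1], "xyz": [[0,0,0],[0,0,0],[0,0,0],[0,0,0],[0,0,0]], "delta_rot": [[0,0,0],[0,0,0],[0,0,0],[0,0,0],[0,0,0]], "squeeze": 25}}

```text
clock: 5.05
ee_pos: [525.8, 79.6, 83.0]
eef_rot: [[0.862, 0.506, 0.0], [0.506, -0.862, -0.001], [-0.0, 0.001, -1.0]]
wrist_force: [0.8, 0.9, -0.1]
grip_width: 51.5
```

Call:
{"api": "drive_tool", "payload": {"fingers": [1,1,1,1,1], "xyz": [[0,0,0],[0,0,0],[0,0,0],[0,0,0],[0,0,0]], "delta_rot": [[0,0,0],[0,0,0],[0,0,0],[0,0,0],[0,0,0]]}}

```text
clock: 5.55
ee_pos: [525.8, 79.6, 83.0]
eef_rot: [[0.862, 0.506, 0.0], [0.506, -0.862, -0.001], [-0.0, 0.001, -1.0]]
wrist_force: [0.6, -0.0, -0.7]
grip_width: 51.6
```

Call:
{"api": "drive_tool", "payload": {"fingers": [1,1,1,1,1], "xyz": [[0,0,10],[0,0,18],[0,0,18],[0,5,5],[0,20,0]], "delta_rot": [[0,0,0],[0,0,0],[0,0,0],[0,0,0],[0,0,-0.05]]}}

```text
clock: 6.05
ee_pos: [524.5, 104.1, 135.9]
eef_rot: [[0.888, 0.46, -0.004], [0.46, -0.888, -0.001], [-0.004, -0.001, -1.0]]
wrist_force: [0.5, 0.8, -3.9]
grip_width: 50.9
```

Call:
{"api": "drive_tool", "payload": {"fingers": [1,1,1,1,1], "xyz": [[15,35,0],[15,35,0],[15,35,0],[15,35,0],[10,25,0]], "delta_rot": [[0,0,-0.1],[0,0,-0.1],[0,0,-0.1],[0,0,-0.1],[0,0,-0.1]]}}

```text
clock: 6.55
ee_pos: [593.7, 276.1, 134.5]
eef_rot: [[0.999, -0.044, -0.008], [-0.044, -0.999, 0.001], [-0.008, -0.001, -1.0]]
wrist_force: [-0.2, -0.7, -4.0]
grip_width: 51.7
```

Call:
{"api": "drive_tool", "payload": {"fingers": [1,1,1,1,1], "xyz": [[2,2,0],[2,2,0],[0,0,-10],[0,0,-15],[0,0,-10]], "delta_rot": [[0,-0.006,-0.03],[0,0,0],[0,0,0],[0,0,0],[0,0,0]]}}

```text
clock: 7.05
ee_pos: [596.5, 284.1, 95.3]
eef_rot: [[0.997, -0.072, -0.005], [-0.072, -0.997, 0.001], [-0.005, -0.001, -1.0]]
wrist_force: [1.2, -0.2, -4.6]
grip_width: 51.5
```

Call:
{"api": "drive_tool", "payload": {"fingers": [1,1,1,1,1], "xyz": [[1,-1,-6],[0,0,-4],[0,0,-3],[0,0,-1],[0,0,0]], "delta_rot": [[0,-0.005,0],[0,0,0],[0,0,0],[0,0,0],[0,0,0]]}}

```text
clock: 7.55
ee_pos: [597.0, 281.5, 78.7]
eef_rot: [[0.997, -0.072, -0.003], [-0.072, -0.997, 0.001], [-0.003, -0.0, -1.0]]
wrist_force: [-0.2, 0.4, -3.0]
grip_width: 51.7
```

Call:
{"api": "drive_tool", "payload": {"fingers": [1,1,1,1,1], "xyz": [[0,0,-2],[0,0,-2],[0,0,-1],[0,0,0],[0,0,0]], "delta_rot": [[0,-0.003,0],[0,0,0],[0,0,0],[0,0,0],[0,0,0]]}}

```text
clock: 8.05
ee_pos: [597.7, 281.7, 75.1]
eef_rot: [[0.997, -0.072, 0.003], [-0.072, -0.997, 0.001], [0.003, -0.002, -1.0]]
wrist_force: [-0.3, 0.0, -3.7]
grip_width: 51.3
```

Call:
{"api": "drive_tool", "payload": {"fingers": [1,1,1], "xyz": [[0,0,-1.5],[0,0,-1],[0,0,0]], "delta_rot": [[0,0.003,0],[0,0,0],[0,0,0]]}}

```text
clock: 8.35
ee_pos: [598.4, 281.8, 75.1]
eef_rot: [[0.997, -0.072, 0.003], [-0.072, -0.997, 0.002], [0.002, -0.002, -1.0]]
wrist_force: [-0.6, -0.1, -4.1]
grip_width: 51.7
```

Call:
{"api": "drive_tool", "payload": {"fingers": [1,1,1], "xyz": [[0,0,-2],[0,0,-2],[0,0,0]], "delta_rot": [[0,0.003,0],[0,0,0],[0,0,0]]}}

```text
clock: 8.65
ee_pos: [599.3, 281.9, 75.2]
eef_rot: [[0.997, -0.072, 0.003], [-0.072, -0.997, 0.002], [0.002, -0.002, -1.0]]
wrist_force: [-0.8, -0.4, -2.9]
grip_width: 51.6
```

Call:
{"api": "drive_tool", "payload": {"fingers": [0,0,0,0,0], "xyz": [[0,0,0],[0,0,0],[0,0,0],[0,0,0],[0,0,0]], "delta_rot": [[0,0,0],[0,0,0],[0,0,0],[0,0,0],[0,0,0]]}}

```text
clock: 9.15
ee_pos: [599.8, 282.2, 75.0]
eef_rot: [[0.997, -0.072, 0.004], [-0.072, -0.997, 0.003], [0.004, -0.003, -1.0]]
wrist_force: [0.3, -0.1, 0.9]
grip_width: 87.6
```

Call:
{"api": "drive_tool", "payload": {"fingers": [0,0,0,0,0], "xyz": [[0,0,20],[0,0,45],[0,0,45],[0,0,20],[0,0,0]], "delta_rot": [[0,0,0],[0,0,0],[0,0,0],[0,0,0],[0,0,0]]}}

```text
clock: 9.65
ee_pos: [598.3, 281.7, 208.1]
eef_rot: [[0.997, -0.072, 0.001], [-0.072, -0.997, 0.002], [0.001, -0.002, -1.0]]
wrist_force: [-1.1, 0.6, 0.1]
grip_width: 88.3
```

```bash
python3 - <<'E'
from h import *
s=grab('scene','s2.png')
E
```

```text
(no output)
```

View pics/s2.png

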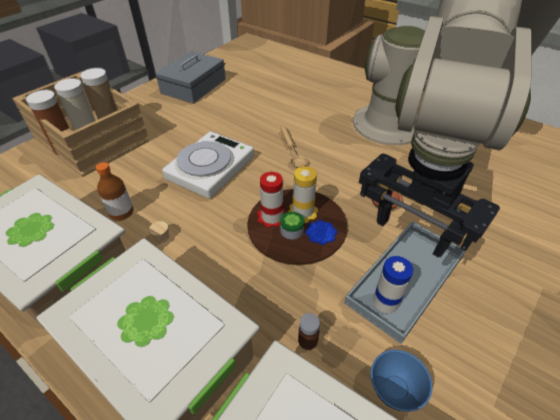

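The blue jar stands upright in the tray at (398,285) in the scene view, and the tin is untouched. Next is the yellow jar, keeping the same yaw.

Call:
{"api": "drive_tool", "payload": {"fingers": [0,0,0,0,0], "xyz": [[-17,-45,0],[-17,-45,0],[-17,-45,0],[-17,-45,0],[-17,-45,0]], "delta_rot": [[0,0,0],[0,0,0],[0,0,0],[0,0,0],[0,0,0]]}}

```text
clock: 10.2
ee_pos: [506.3, 54.1, 194.8]
eef_rot: [[0.998, -0.064, -0.015], [-0.064, -0.998, 0.001], [-0.015, -0.0, -1.0]]
wrist_force: [1.9, -0.6, 0.8]
grip_width: 88.0
```

Call:
{"api": "drive_tool", "payload": {"fingers": [0,0,0,0], "xyz": [[-16,-32,0],[0,0,-10],[0,0,0],[0,0,0]], "delta_rot": [[0,0,0],[0,0,0],[0,0,0],[0,0,0]]}}

```text
clock: 10.6
ee_pos: [485.8, 17.8, 178.9]
eef_rot: [[0.997, -0.07, -0.025], [-0.07, -0.998, 0.003], [-0.025, -0.001, -1.0]]
wrist_force: [-1.1, 0.1, 0.1]
grip_width: 88.1
```

Call:
{"api": "drive_tool", "payload": {"fingers": [0,0,0,0], "xyz": [[5,-8,0],[2,-3,0],[0,0,0],[0,0,0]], "delta_rot": [[0,-0.02,0],[0,-0.006,0],[0,0,0],[0,0,0]]}}

```text
clock: 11.0
ee_pos: [494.3, 8.2, 178.1]
eef_rot: [[0.998, -0.066, 0.003], [-0.066, -0.998, 0.003], [0.003, -0.003, -1.0]]
wrist_force: [0.3, -0.7, -1.2]
grip_width: 88.2
```

```bash
python3 - <<'E'
from h import *
w=grab('wrist','w2.png')
W=((0,0,140),(179,70,255));G=((35,120,110),(60,255,255))
for z,b in [(134,blobs(w,*W,(180,0,500,420),40)),(46,blobs(w,*G,(180,0,500,320),40))]:
    for q in b: print(q,onz(w,[q[1]],z).round(1))
E
```

```text
(823, [354.2, 141.34], [158, 125, 33, 34]) [[552.8 -42.  134. ]]
(281, [278.28, 187.48], [72, 178, 55, 26]) [[526.7   6.  134. ]]
(631, [278.95, 236.98], [84, 223, 31, 29]) [[492.4   7.7 134. ]]
(1446, [257.61, 126.71], [56, 105, 44, 45]) [[559.3  21.8  46. ]]
```

View pics/w2.png

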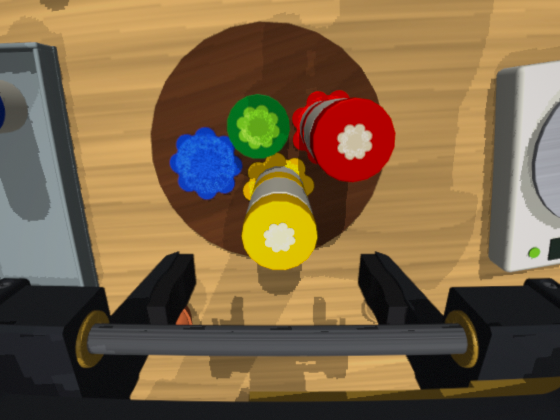

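The wrist view shows yellow at (279,237), which gives (492.4,7.7) and matches the earlier fixes. The bare blue pad is at (206,162). Descending.

Call:
{"api": "drive_tool", "payload": {"fingers": [0,0,0,0,0], "xyz": [[-2,0,-20],[-1,0,-25],[-1,0,-20],[0,0,-12],[0,0,-2]], "delta_rot": [[0,0.005,0],[0,0.005,0],[0,0.005,0],[0,0,0],[0,0,0]]}}

```text
clock: 11.55
ee_pos: [490.9, 9.0, 97.8]
eef_rot: [[0.998, -0.065, -0.009], [-0.065, -0.998, 0.002], [-0.009, -0.002, -1.0]]
wrist_force: [0.1, -0.2, 0.8]
grip_width: 88.2
```

Call:
{"api": "drive_tool", "payload": {"fingers": [0,0,0,0], "xyz": [[1,-1,-10],[0,0,-5],[0,0,0],[0,0,0]], "delta_rot": [[0,-0.008,0],[0,0,0],[0,0,0],[0,0,0]]}}

```text
clock: 11.95
ee_pos: [492.9, 8.2, 84.1]
eef_rot: [[0.998, -0.064, 0.001], [-0.064, -0.998, 0.002], [0.001, -0.002, -1.0]]
wrist_force: [0.2, -0.2, 1.2]
grip_width: 88.2
```

Call:
{"api": "drive_tool", "payload": {"fingers": [1,1,1,1,1], "xyz": [[0,0,0],[0,0,0],[0,0,0],[0,0,0],[0,0,0]], "delta_rot": [[0,0,0],[0,0,0],[0,0,0],[0,0,0],[0,0,0]]}}

```text
clock: 12.45
ee_pos: [493.7, 8.1, 85.7]
eef_rot: [[0.998, -0.064, 0.004], [-0.064, -0.998, 0.001], [0.004, -0.001, -1.0]]
wrist_force: [-0.3, -0.3, -1.6]
grip_width: 51.4
```

Call:
{"api": "drive_tool", "payload": {"fingers": [1,1,1], "xyz": [[0,0,0],[0,0,0],[0,0,0]], "delta_rot": [[0,0,0],[0,0,0],[0,0,0]]}}

```text
clock: 12.75
ee_pos: [493.6, 8.2, 85.5]
eef_rot: [[0.998, -0.064, 0.003], [-0.064, -0.998, 0.001], [0.003, -0.002, -1.0]]
wrist_force: [-1.3, -0.3, 0.3]
grip_width: 51.4
```

Call:
{"api": "drive_tool", "payload": {"fingers": [1,1,1,1,1], "xyz": [[0,0,10],[0,0,18],[0,0,18],[-2,10,5],[-7,30,0]], "delta_rot": [[0,0,0],[0,0,0],[0,0,0],[0,0,0],[0,0,0]]}}

```text
clock: 13.25
ee_pos: [484.2, 47.7, 139.5]
eef_rot: [[0.998, -0.068, 0.002], [-0.068, -0.998, 0.002], [0.002, -0.002, -1.0]]
wrist_force: [0.6, -0.1, -2.4]
grip_width: 51.5
```

Call:
{"api": "drive_tool", "payload": {"fingers": [1,1,1,1,1], "xyz": [[-8,45,0],[-8,45,0],[-8,45,0],[-8,45,0],[-6,36,0]], "delta_rot": [[0,0,0],[0,0,0],[0,0,0],[0,0,0],[0,0,0]]}}

```text
clock: 13.75
ee_pos: [441.2, 272.8, 139.5]
eef_rot: [[0.997, -0.072, 0.002], [-0.072, -0.997, 0.002], [0.001, -0.002, -1.0]]
wrist_force: [1.1, -1.0, -2.5]
grip_width: 51.3
```

Call:
{"api": "drive_tool", "payload": {"fingers": [1,1,1], "xyz": [[0,5,0],[0,0,0],[0,0,0]], "delta_rot": [[0,0,0],[0,0,0],[0,0,0]]}}

```text
clock: 14.05
ee_pos: [438.2, 282.1, 138.7]
eef_rot: [[0.998, -0.065, -0.0], [-0.065, -0.998, 0.002], [-0.001, -0.002, -1.0]]
wrist_force: [0.3, 0.2, -1.1]
grip_width: 51.5
```

Call:
{"api": "drive_tool", "payload": {"fingers": [1,1,1,1,1], "xyz": [[1,8,0],[0,3,-10],[0,0,-18],[0,0,-14],[0,0,-6]], "delta_rot": [[0,0,0],[0,0,0],[0,0,0],[0,0,0],[0,0,0]]}}

```text
clock: 14.55
ee_pos: [440.8, 290.9, 88.1]
eef_rot: [[0.997, -0.071, 0.001], [-0.071, -0.997, 0.002], [0.001, -0.002, -1.0]]
wrist_force: [0.2, -0.5, -0.8]
grip_width: 51.9
```

Call:
{"api": "drive_tool", "payload": {"fingers": [1,1,1,1,1], "xyz": [[0,0,-3],[0,0,-2],[0,0,-1],[0,0,0],[0,0,0]], "delta_rot": [[0,0,0],[0,0,0],[0,0,0],[0,0,0],[0,0,0]]}}

```text
clock: 15.05
ee_pos: [441.4, 290.4, 81.6]
eef_rot: [[0.997, -0.073, 0.001], [-0.073, -0.997, 0.002], [0.001, -0.002, -1.0]]
wrist_force: [-0.7, -0.4, -2.7]
grip_width: 51.5
```

Call:
{"api": "drive_tool", "payload": {"fingers": [1,1,1,1,1], "xyz": [[0,0,-2.5],[0,0,-1.5],[0,0,-1],[0,0,-1],[0,0,0]], "delta_rot": [[0,0,0],[0,0,0],[0,0,0],[0,0,0],[0,0,0]]}}

```text
clock: 15.55
ee_pos: [442.3, 290.6, 77.8]
eef_rot: [[0.997, -0.073, 0.004], [-0.073, -0.997, 0.002], [0.004, -0.002, -1.0]]
wrist_force: [0.4, -0.4, -2.0]
grip_width: 51.8
```

Call:
{"api": "drive_tool", "payload": {"fingers": [1,0,0,0,0], "xyz": [[0,0,-1],[0,0,0],[0,0,0],[0,0,0],[0,0,0]], "delta_rot": [[0,0,0],[0,0,0],[0,0,0],[0,0,0],[0,0,0]]}}

```text
clock: 16.05
ee_pos: [443.0, 290.8, 77.5]
eef_rot: [[0.997, -0.073, 0.006], [-0.073, -0.997, 0.003], [0.006, -0.003, -1.0]]
wrist_force: [-0.7, 0.6, -1.5]
grip_width: 81.4
```

Call:
{"api": "drive_tool", "payload": {"fingers": [0,0,0,0,0], "xyz": [[0,0,0],[0,0,25],[0,0,45],[0,0,30],[10,-20,10]], "delta_rot": [[0,0,0],[0,0,0],[0,0,0],[0,0,0],[0,0,0]]}}

```text
clock: 16.55
ee_pos: [450.6, 271.1, 189.1]
eef_rot: [[0.998, -0.07, 0.0], [-0.07, -0.998, 0.001], [0.0, -0.001, -1.0]]
wrist_force: [0.0, -0.4, 0.2]
grip_width: 88.0
```

Call:
{"api": "drive_tool", "payload": {"fingers": [0,0,0,0,0], "xyz": [[15,-46,2],[15,-46,2],[15,-46,2],[15,-46,2],[15,-46,2]], "delta_rot": [[0,0,0],[0,0,0],[0,0,0],[0,0,0],[0,0,0]]}}

```text
clock: 17.05
ee_pos: [526.9, 36.3, 202.2]
eef_rot: [[0.998, -0.063, 0.006], [-0.063, -0.998, 0.003], [0.006, -0.003, -1.0]]
wrist_force: [1.3, 0.8, 0.1]
grip_width: 88.1
```

Call:
{"api": "drive_tool", "payload": {"fingers": [0,0,0,0], "xyz": [[15,-40,0],[6,-15,0],[0,0,0],[0,0,0]], "delta_rot": [[0,0,0],[0,0,0],[0,0,0],[0,0,0]]}}

```text
clock: 17.45
ee_pos: [548.9, -25.1, 201.8]
eef_rot: [[0.998, -0.069, 0.006], [-0.069, -0.998, 0.003], [0.006, -0.003, -1.0]]
wrist_force: [0.6, -0.4, 0.4]
grip_width: 88.4
```

Call:
{"api": "drive_tool", "payload": {"fingers": [0,0,0,0,0], "xyz": [[2,-12,-10],[1,-4,-25],[-1,0,-30],[-1,0,-25],[0,0,-10]], "delta_rot": [[0,0.004,0],[0,0.004,0],[0,0.004,0],[0,0.004,0],[0,0,0]]}}

```text
clock: 17.95
ee_pos: [549.0, -36.9, 98.1]
eef_rot: [[0.998, -0.06, -0.009], [-0.06, -0.998, 0.002], [-0.009, -0.002, -1.0]]
wrist_force: [0.2, 0.3, 0.6]
grip_width: 88.0
```

Call:
{"api": "drive_tool", "payload": {"fingers": [0,0,0,0], "xyz": [[3,-4,-8],[1,-2,-5],[0,0,0],[0,0,0]], "delta_rot": [[0,-0.009,0],[0,0,0],[0,0,0],[0,0,0]]}}

```text
clock: 18.35
ee_pos: [553.7, -42.4, 84.7]
eef_rot: [[0.998, -0.058, 0.002], [-0.058, -0.998, 0.002], [0.002, -0.002, -1.0]]
wrist_force: [-0.3, 0.4, 1.1]
grip_width: 88.0
```

Call:
{"api": "drive_tool", "payload": {"fingers": [1,1,1,1,1], "xyz": [[0,0,0],[0,0,0],[0,0,0],[0,0,0],[0,0,0]], "delta_rot": [[0,0,0],[0,0,0],[0,0,0],[0,0,0],[0,0,0]]}}

```text
clock: 18.85
ee_pos: [554.7, -42.6, 86.8]
eef_rot: [[0.998, -0.058, 0.005], [-0.058, -0.998, 0.001], [0.005, -0.001, -1.0]]
wrist_force: [-0.3, 0.1, -2.6]
grip_width: 51.7
```

Call:
{"api": "drive_tool", "payload": {"fingers": [1,1,1], "xyz": [[0,0,0],[0,0,0],[0,0,0]], "delta_rot": [[0,0,0],[0,0,0],[0,0,0]]}}

```text
clock: 19.15
ee_pos: [554.6, -42.6, 86.7]
eef_rot: [[0.998, -0.058, 0.005], [-0.058, -0.998, 0.001], [0.005, -0.001, -1.0]]
wrist_force: [0.3, 0.0, 0.5]
grip_width: 51.5
```

Call:
{"api": "drive_tool", "payload": {"fingers": [1,1,1,1,1], "xyz": [[0,0,10],[0,0,20],[0,0,25],[0,0,20],[0,0,10]], "delta_rot": [[0,0,0],[0,0,0],[0,0,0],[0,0,0],[0,0,0]]}}

```text
clock: 19.65
ee_pos: [552.9, -42.1, 174.8]
eef_rot: [[0.998, -0.058, 0.0], [-0.058, -0.998, 0.003], [0.0, -0.003, -1.0]]
wrist_force: [0.4, -0.5, -1.4]
grip_width: 51.7
```

Call:
{"api": "drive_tool", "payload": {"fingers": [1,1,1,1,1], "xyz": [[-3,30,0],[-5,47,0],[-5,47,0],[-5,47,0],[-5,47,0]], "delta_rot": [[0,0,0],[0,0,0],[0,0,0],[0,0,0],[0,0,0]]}}

```text
clock: 20.15
ee_pos: [529.3, 177.5, 176.9]
eef_rot: [[0.998, -0.068, 0.003], [-0.068, -0.998, 0.001], [0.003, -0.001, -1.0]]
wrist_force: [0.5, -0.1, -2.2]
grip_width: 51.3
```

Call:
{"api": "drive_tool", "payload": {"fingers": [1,1,1,1,1], "xyz": [[-5,47,0],[-4,30,0],[0,5,0],[0,0,0],[0,0,0]], "delta_rot": [[0,0,0],[0,0,0],[0,0,0],[0,0,0],[0,0,0]]}}

```text
clock: 20.65
ee_pos: [517.1, 266.9, 176.2]
eef_rot: [[0.998, -0.061, 0.0], [-0.061, -0.998, 0.0], [0.0, -0.0, -1.0]]
wrist_force: [0.3, -0.3, -1.4]
grip_width: 51.5
```

Call:
{"api": "drive_tool", "payload": {"fingers": [1,1,1,1,1], "xyz": [[2,14,0],[2,6,-15],[-1,0,-25],[-1,0,-25],[0,0,-14]], "delta_rot": [[0,0,0],[0,0,0],[0,0.003,0],[0,0.003,0],[0,0,0]]}}

```text
clock: 21.15
ee_pos: [521.5, 285.7, 93.5]
eef_rot: [[0.998, -0.067, -0.003], [-0.067, -0.998, 0.001], [-0.003, -0.001, -1.0]]
wrist_force: [0.5, -0.0, -1.7]
grip_width: 51.9
```

Call:
{"api": "drive_tool", "payload": {"fingers": [1,1,1], "xyz": [[0,0,-2],[0,0,0],[0,0,0]], "delta_rot": [[0,0,0],[0,0,0],[0,0,0]]}}

```text
clock: 21.45
ee_pos: [521.0, 285.0, 88.1]
eef_rot: [[0.998, -0.068, -0.007], [-0.068, -0.998, -0.0], [-0.007, 0.001, -1.0]]
wrist_force: [0.3, -0.3, -2.2]
grip_width: 51.4
```

Call:
{"api": "drive_tool", "payload": {"fingers": [1,1,1,1,1], "xyz": [[0,0,-5],[0,0,-3],[0,0,-1],[0,0,-1],[0,0,0]], "delta_rot": [[0,-0.005,0],[0,-0.002,0],[0,0,0],[0,0,0],[0,0,0]]}}

```text
clock: 21.95
ee_pos: [522.0, 285.2, 79.2]
eef_rot: [[0.998, -0.068, 0.004], [-0.068, -0.998, 0.001], [0.004, -0.001, -1.0]]
wrist_force: [-0.7, 0.2, -2.1]
grip_width: 51.3
```

Call:
{"api": "drive_tool", "payload": {"fingers": [1,1,0,0,0], "xyz": [[0,0,-1],[0,0,0],[0,0,0],[0,0,0],[0,0,0]], "delta_rot": [[0,0.003,0],[0,0,0],[0,0,0],[0,0,0],[0,0,0]]}}

```text
clock: 22.45
ee_pos: [522.7, 285.4, 79.4]
eef_rot: [[0.998, -0.068, 0.003], [-0.068, -0.998, 0.001], [0.003, -0.002, -1.0]]
wrist_force: [0.3, -0.3, 0.4]
grip_width: 73.4
```

Call:
{"api": "drive_tool", "payload": {"fingers": [0,0,0,0,0], "xyz": [[0,0,0],[0,0,0],[0,0,25],[0,0,45],[0,-15,35]], "delta_rot": [[0,0,0],[0,0,0],[0,0,0],[0,0,0],[0,0,0]]}}

```text
clock: 22.95
ee_pos: [519.9, 270.3, 182.5]
eef_rot: [[0.998, -0.067, -0.007], [-0.067, -0.998, -0.001], [-0.007, 0.002, -1.0]]
wrist_force: [0.7, 0.2, -0.8]
grip_width: 88.1
```

Call:
{"api": "drive_tool", "payload": {"fingers": [0,0,0,0,0], "xyz": [[-2,-45,5],[-2,-45,5],[-2,-45,5],[-2,-45,5],[-2,-45,5]], "delta_rot": [[0,0,0],[0,0,0],[0,0,0],[0,0,0],[0,0,0]]}}

```text
clock: 23.45
ee_pos: [509.9, 41.6, 213.9]
eef_rot: [[0.998, -0.06, 0.004], [-0.06, -0.998, 0.0], [0.004, -0.001, -1.0]]
wrist_force: [0.1, -0.4, 0.6]
grip_width: 88.3
```

Call:
{"api": "drive_tool", "payload": {"fingers": [0,0,0,0], "xyz": [[0,-15,0],[0,0,0],[0,0,0],[0,0,0]], "delta_rot": [[0,0,0],[0,0,0],[0,0,0],[0,0,0]]}}

```text
clock: 23.85
ee_pos: [509.8, 22.6, 214.9]
eef_rot: [[0.998, -0.066, 0.006], [-0.066, -0.998, -0.0], [0.006, -0.0, -1.0]]
wrist_force: [-0.1, 0.5, 0.1]
grip_width: 88.2
```

```bash
python3 - <<'E'
from h import *
w=grab('wrist','w3.png')
im=np.hstack([grab('top')['f'][140:320,80:340],grab('scene')['f'][140:320,230:490]])
cv2.imwrite('pics/ts3.png',cv2.cvtColor(cv2.resize(im,None,fx=1.5,fy=1.5),cv2.COLOR_RGB2BGR))
G=((35,120,110),(60,255,255))
for q in blobs(w,*G,(100,0,500,320),40): print(q,onz(w,[q[1]],46).round(1))
E
```

```text
(1105, [275.09, 139.49], [156, 120, 39, 40]) [[559.3  21.7  46. ]]
```

View pics/w3.png

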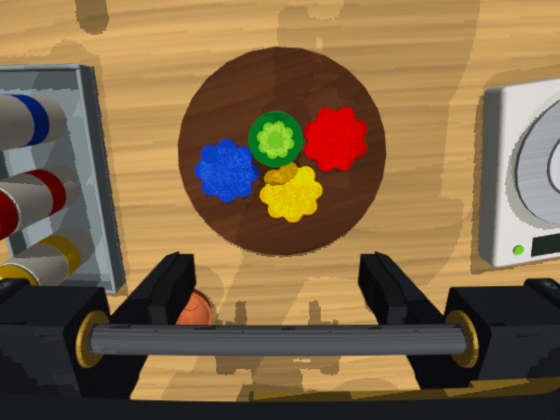

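View pics/ts3.png

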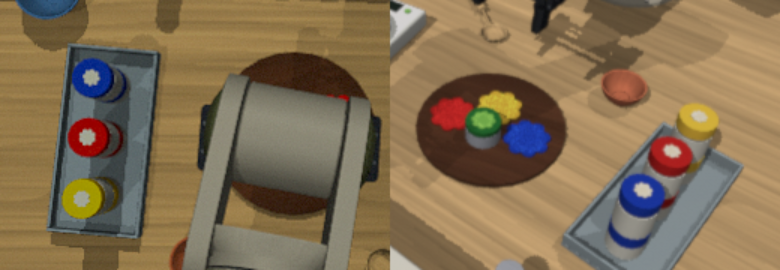

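All three jars stand upright in the tray and the tin is unmoved at (559.3,21.7). The pads show in the wrist view at blue (226,171), red (336,139) and yellow (291,193). I'll measure them here.

```bash
cat >> h.py <<'E'
PADR={'blue':((105,150,50),(130,255,255)),'yel':((20,150,60),(32,255,255)),'red':((0,200,80),(6,255,255))}
def pads(c,box):
    u0,v0,u1,v1=box;h=cv2.cvtColor(c['f'][v0:v1,u0:u1],cv2.COLOR_RGB2HSV);r={}
    for n,(lo,hi) in PADR.items():
        m=cv2.inRange(h,lo,hi)
        if n=='red': m|=cv2.inRange(h,(174,200,80),(179,255,255))
        cs=cv2.findContours(m,cv2.RETR_EXTERNAL,cv2.CHAIN_APPROX_NONE)[0]
        if not cs: continue
        k=max(cs,key=cv2.contourArea).reshape(-1,2)+[u0,v0]
        P=onz(c,k,13)[:,:2]
        (cx,cy),rad=cv2.minEnclosingCircle(P.astype(np.float32))
        M=cv2.moments(P.astype(np.float32).reshape(-1,1,2))
        r[n]=(round(cx,1),round(cy,1),round(rad,1),round(M['m10']/M['m00'],1),round(M['m01']/M['m00'],1))
    return r
E
python3 - <<'E'
from h import *
w=grab('wrist');print(pads(w,(180,90,400,250)))
s=grab('scene');print(pads(s,(240,180,345,260)))
for p in [(285,172),(295,200),(250,130)]: print(cv2.cvtColor(w['f'][p[1]:p[1]+1,p[0]:p[0]+1],cv2.COLOR_RGB2HSV))
E
```

```text
{'blue': (523.6, 80.4, 36.9, 523.7, 80.2), 'yel': (493.9, 8.4, 37.9, 493.3, 8.0), 'red': (551.5, -44.6, 37.7, 551.5, -44.7)}
{'blue': (524.4, 78.7, 37.1, 523.9, 79.4), 'yel': (492.6, 7.3, 38.5, 486.9, 7.4), 'red': (551.5, -45.9, 37.0, 552.7, -48.5)}
[[[ 23 255 199]]]
[[[ 26 255 223]]]
[[[ 61 189 108]]]
```

Pads: blue (523.7,80.2), yellow (493.3,8.0), red (551.5,−44.7). Now the tin.

Call:
{"api": "drive_tool", "payload": {"fingers": [0,0,0,0,0], "xyz": [[20,0,-25],[20,0,-35],[6,0,-35],[0,0,-20],[0,0,0]], "delta_rot": [[0,0.002,0],[0,0.002,0],[0,0.002,0],[0,0,0],[0,0,0]]}}

```text
clock: 24.6
ee_pos: [557.9, 24.5, 96.7]
eef_rot: [[0.998, -0.062, 0.003], [-0.062, -0.998, -0.001], [0.003, 0.001, -1.0]]
wrist_force: [-0.1, -0.1, 0.9]
grip_width: 88.0
```

Call:
{"api": "drive_tool", "payload": {"fingers": [0,0,0,0,0], "xyz": [[1,-3,-15],[0,-1,-20],[0,0,-14],[0,0,-5],[0,0,0]], "delta_rot": [[0,0.002,0],[0,0.002,0],[0,0,0],[0,0,0],[0,0,0]]}}

```text
clock: 25.1
ee_pos: [560.8, 20.1, 43.4]
eef_rot: [[0.998, -0.061, 0.005], [-0.061, -0.998, -0.002], [0.005, 0.002, -1.0]]
wrist_force: [0.3, 0.1, 0.4]
grip_width: 88.4
```

Call:
{"api": "drive_tool", "payload": {"fingers": [0,0,0,0,0], "xyz": [[-1,1,-12],[-1,0.5,-8],[0,0,-3],[0,0,0],[0,0,0]], "delta_rot": [[0,0.005,0],[0,0,0],[0,0,0],[0,0,0],[0,0,0]]}}

```text
clock: 25.6
ee_pos: [559.7, 21.6, 20.4]
eef_rot: [[0.998, -0.061, 0.003], [-0.061, -0.998, -0.003], [0.003, 0.003, -1.0]]
wrist_force: [0.2, 0.6, -0.2]
grip_width: 88.1
```

Call:
{"api": "drive_tool", "payload": {"fingers": [0,0,0], "xyz": [[0,0,-3],[0,0,-1],[0,0,0]], "delta_rot": [[0.003,0.003,0],[0,0,0],[0,0,0]]}}

```text
clock: 25.9
ee_pos: [560.1, 21.5, 16.7]
eef_rot: [[0.998, -0.061, 0.001], [-0.061, -0.998, 0.0], [0.001, -0.0, -1.0]]
wrist_force: [-0.2, 0.8, 0.8]
grip_width: 88.1
```

Call:
{"api": "drive_tool", "payload": {"fingers": [1,1,1,1,1], "xyz": [[0,0,0],[0,0,0],[0,0,0],[0,0,0],[0,0,0]], "delta_rot": [[0,0,0],[0,0,0],[0,0,0],[0,0,0],[0,0,0]]}}

```text
clock: 26.4
ee_pos: [560.3, 21.5, 16.9]
eef_rot: [[0.998, -0.061, 0.001], [-0.061, -0.998, 0.0], [0.001, -0.0, -1.0]]
wrist_force: [0.2, -0.1, -0.3]
grip_width: 55.4
```

Call:
{"api": "drive_tool", "payload": {"fingers": [1,1,1], "xyz": [[0,0,0],[0,0,0],[0,0,0]], "delta_rot": [[0,0,0],[0,0,0],[0,0,0]]}}

```text
clock: 26.7
ee_pos: [560.3, 21.5, 17.0]
eef_rot: [[0.998, -0.061, 0.001], [-0.061, -0.998, 0.0], [0.001, -0.0, -1.0]]
wrist_force: [0.1, 0.2, 0.4]
grip_width: 55.4
```

Call:
{"api": "drive_tool", "payload": {"fingers": [1,1,1,1,1], "xyz": [[0,0,10],[0,0,25],[0,0,25],[0,0,25],[0,0,15]], "delta_rot": [[0,0,0],[0,0,0],[0,0,0],[0,0,0],[0,0,0]]}}

```text
clock: 27.2
ee_pos: [558.1, 21.9, 120.3]
eef_rot: [[0.998, -0.061, -0.004], [-0.061, -0.998, 0.001], [-0.004, -0.001, -1.0]]
wrist_force: [-1.2, 1.1, -1.4]
grip_width: 55.2
```

Call:
{"api": "drive_tool", "payload": {"fingers": [1,1,1,1,1], "xyz": [[-3,-30,5],[-5,-47,5],[-5,-47,5],[-5,-47,5],[-5,-47,0]], "delta_rot": [[0,0,0],[0,0,0],[0,0,0],[0,0,0],[0,0,0]]}}

```text
clock: 27.7
ee_pos: [534.6, -197.9, 147.7]
eef_rot: [[0.999, -0.051, 0.003], [-0.051, -0.999, -0.0], [0.003, -0.0, -1.0]]
wrist_force: [0.1, 0.3, -2.3]
grip_width: 55.4
```

Call:
{"api": "drive_tool", "payload": {"fingers": [1,1,1,1,1], "xyz": [[-5,-40,0],[-2,-15,0],[0,0,0],[0,0,0],[0,0,0]], "delta_rot": [[0,0,0],[0,0,0],[0,0,0],[0,0,0],[0,0,0]]}}

```text
clock: 28.2
ee_pos: [525.9, -257.5, 149.6]
eef_rot: [[0.998, -0.056, 0.003], [-0.056, -0.998, -0.001], [0.003, 0.0, -1.0]]
wrist_force: [-0.0, -0.0, -2.3]
grip_width: 55.4
```

```bash
python3 - <<'E'
from h import *
w=grab('wrist','w4.png')
E
```

```text
(no output)
```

View pics/w4.png

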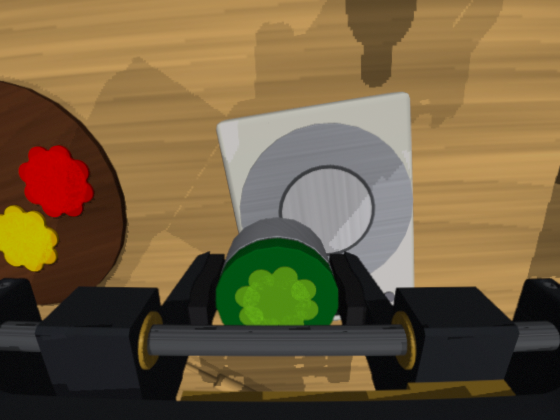

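The wrist view shows the marked ring centred at about (327,210) and the tin upright in the jaws.

```bash
python3 - <<'E'
from h import *
w=grab('wrist');print(onz(w,[[327.5,210]],55).round(1),onz(w,[[280,209],[375,209],[327,166],[328,254]],55).round(1).tolist())
m=pads(w,(0,90,140,300));print(m)
E
```

```text
[[ 523.6 -298.5   55. ]] [[526.6, -259.4, 55.0], [522.3, -338.0, 55.0], [560.4, -298.3, 55.0], [483.0, -298.9, 55.0]]
{'yel': (493.5, 6.7, 38.6, 492.9, 4.7), 'red': (551.7, -45.1, 37.9, 551.7, -44.9)}
```

Call:
{"api": "drive_tool", "payload": {"fingers": [1,1,1,1,1], "xyz": [[-1,-20,0],[-1,-14,0],[0,-4,0],[0,0,-10],[0,0,-10]], "delta_rot": [[0,0,0],[0,0,0],[0,0,0],[0,0,0],[0,0,0]]}}

```text
clock: 28.8
ee_pos: [524.9, -297.1, 129.4]
eef_rot: [[0.999, -0.053, 0.005], [-0.053, -0.999, -0.002], [0.005, 0.002, -1.0]]
wrist_force: [0.1, -0.2, -2.0]
grip_width: 55.5
```

Call:
{"api": "drive_tool", "payload": {"fingers": [1,1,1,1,1], "xyz": [[-1,-1,-15],[-1,0,-20],[0,0,-12],[0,0,-5],[0,0,0]], "delta_rot": [[0,0.005,0],[0,0.002,0],[0,0,0],[0,0,0],[0,0,0]]}}

```text
clock: 29.3
ee_pos: [521.4, -295.9, 69.8]
eef_rot: [[0.999, -0.053, -0.008], [-0.053, -0.999, 0.002], [-0.008, -0.002, -1.0]]
wrist_force: [-0.2, 0.9, -1.6]
grip_width: 55.5
```

Call:
{"api": "drive_tool", "payload": {"fingers": [1,1,1,1,1], "xyz": [[2,-2,-2],[0.5,-1,-2],[0,0,-1],[0,0,0],[0,0,0]], "delta_rot": [[0,-0.007,0],[0,0,0],[0,0,0],[0,0,0],[0,0,0]]}}

```text
clock: 29.8
ee_pos: [525.1, -299.9, 66.4]
eef_rot: [[0.999, -0.052, 0.003], [-0.052, -0.999, -0.0], [0.003, -0.0, -1.0]]
wrist_force: [0.1, 0.0, -1.9]
grip_width: 55.2
```

Call:
{"api": "drive_tool", "payload": {"fingers": [1,1,1,1,1], "xyz": [[-1,1,-2],[0,0,-2],[0,0,-1],[0,0,0],[0,0,0]], "delta_rot": [[0,0.003,0],[0,0,0],[0,0,0],[0,0,0],[0,0,0]]}}

```text
clock: 30.3
ee_pos: [524.2, -298.9, 62.0]
eef_rot: [[0.999, -0.052, 0.001], [-0.052, -0.999, -0.001], [0.001, 0.001, -1.0]]
wrist_force: [-0.3, 0.6, -1.0]
grip_width: 55.4
```

Call:
{"api": "drive_tool", "payload": {"fingers": [1,0,0,0,0], "xyz": [[0,0,-0.5],[0,0,0],[0,0,0],[0,0,0],[0,0,0]], "delta_rot": [[0,0,0],[0,0,0],[0,0,0],[0,0,0],[0,0,0]]}}

```text
clock: 30.8
ee_pos: [524.5, -299.1, 62.0]
eef_rot: [[0.999, -0.052, 0.002], [-0.052, -0.999, -0.002], [0.002, 0.002, -1.0]]
wrist_force: [0.5, 0.0, -0.2]
grip_width: 84.9
```

Call:
{"api": "drive_tool", "payload": {"fingers": [0,0,0,0,0], "xyz": [[0,0,0],[0,0,20],[0,0,40],[0,0,45],[0,0,30]], "delta_rot": [[0,0,0],[0,0,0],[0,0,0],[0,0,0],[0,0,0]]}}

```text
clock: 31.3
ee_pos: [522.1, -297.3, 196.4]
eef_rot: [[0.999, -0.052, -0.006], [-0.052, -0.999, 0.005], [-0.007, -0.005, -1.0]]
wrist_force: [-0.0, 0.4, 0.5]
grip_width: 88.0
```

Call:
{"api": "drive_tool", "payload": {"fingers": [0,0,0,0,0], "xyz": [[-2,45,5],[-2,45,5],[-2,45,5],[-2,45,0],[-2,45,0]], "delta_rot": [[0,0,0],[0,0,0],[0,0,0],[0,0,0],[0,0,0]]}}

```text
clock: 31.8
ee_pos: [511.9, -70.8, 217.0]
eef_rot: [[0.998, -0.061, 0.003], [-0.061, -0.998, -0.001], [0.003, 0.001, -1.0]]
wrist_force: [0.9, 0.7, -0.7]
grip_width: 88.2
```

```bash
python3 - <<'E'
from h import *
t=grab('top');s=grab('scene')
cv2.imwrite('pics/t4.png',cv2.cvtColor(np.hstack([cv2.resize(t['f'][180:300,370:480],None,fx=3,fy=3),cv2.resize(s['f'][110:230,155:265],None,fx=3,fy=3)]),cv2.COLOR_RGB2BGR))
w=grab('wrist','w5.png');print(pads(w,(0,0,560,240)),w['s']['ee_pos'])
E
```

```text
{'blue': (523.7, 79.4, 37.2, 523.9, 79.3), 'yel': (494.0, 7.5, 38.2, 493.9, 7.5), 'red': (551.8, -45.1, 37.7, 551.5, -45.2)} [511.81978779 -68.12370298 217.22239637]
```

View pics/t4.png

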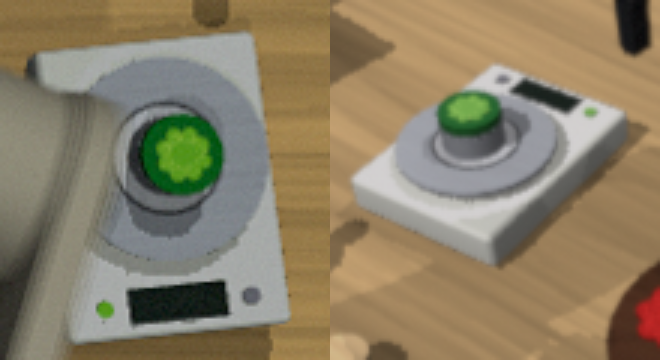

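View pics/w5.png

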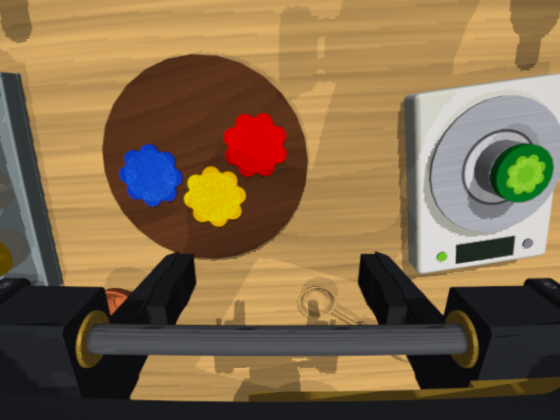

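The tin stands upright on the pan. Pads re-measured: blue (523.8,79.7), yellow (493.8,7.6), red (551.6,−45). I'll check the tin's position in numbers, then head back to the tray.

```bash
python3 - <<'E'
from h import *
w=grab('wrist');t=grab('top');s=grab('scene');G=((35,120,90),(60,255,255))
for n,c,bx in [('w',w,(480,120,560,220)),('t',t,(415,215,450,250)),('s',s,(185,130,225,160))]:
    b=blobs(c,*G,bx,15); print(n,b,[onz(c,[q[1]],91).round(1).tolist() for q in b])
E
```

```text
w [(1179, [522.42, 174.05], [23, 34, 40, 41])] [[[523.4, -299.2, 91.0]]]
t [(276, [430.9, 230.91], [7, 7, 19, 19])] [[[526.5, -298.5, 91.0]]]
s [(120, [200.5, 145.63], [8, 11, 16, 10])] [[[521.5, -301.1, 91.0]]]
```

Call:
{"api": "drive_tool", "payload": {"fingers": [0,0,0,0,0], "xyz": [[-8,45,0],[-8,45,0],[-8,45,0],[-8,45,0],[-8,45,0]], "delta_rot": [[0,0,0],[0,0,0],[0,0,0],[0,0,0],[0,0,0]]}}

```text
clock: 32.6
ee_pos: [473.5, 147.1, 215.4]
eef_rot: [[0.997, -0.081, 0.002], [-0.081, -0.997, -0.003], [0.002, 0.003, -1.0]]
wrist_force: [2.0, -0.8, -0.4]
grip_width: 87.9
```

Call:
{"api": "drive_tool", "payload": {"fingers": [0,0,0,0,0], "xyz": [[-6,45,0],[-6,40,0],[0,15,0],[0,0,0],[0,0,0]], "delta_rot": [[0,0,0],[0,0,0],[0,0,0],[0,0,0],[0,0,0]]}}

```text
clock: 33.1
ee_pos: [462.8, 249.7, 214.4]
eef_rot: [[0.996, -0.085, 0.001], [-0.085, -0.996, -0.003], [0.001, 0.003, -1.0]]
wrist_force: [0.4, -0.9, -0.6]
grip_width: 88.1
```

```bash
python3 - <<'E'
from h import *
w=grab('wrist','w6.png')
W=((0,0,140),(179,70,255))
for q in blobs(w,*W,(0,0,560,300),40): print(q,onz(w,[q[1]],125.5).round(1))
print(w['s']['ee_pos'])
E
```

```text
(794, [212.02, 29.73], [196, 12, 33, 36]) [[598.  283.  125.5]]
(1378, [196.99, 91.9], [182, 54, 32, 80]) [[559.  299.5 125.5]]
(328, [282.11, 119.52], [269, 100, 20, 34]) [[534.4 240.1 125.5]]
(95, [292.04, 134.09], [291, 104, 3, 63]) [[523.3 233.5 125.5]]
(66, [174.3, 137.44], [171, 116, 7, 44]) [[528.5 321.7 125.5]]
(535, [222.71, 144.66], [210, 132, 27, 27]) [[519.9 286.1 125.5]]
(1174, [204.56, 192.7], [192, 157, 31, 74]) [[483.8 305.7 125.5]]
(120, [290.96, 206.67], [290, 168, 3, 77]) [[466.3 238.3 125.5]]
(859, [278.54, 207.45], [267, 172, 21, 60]) [[466.5 248.3 125.5]]
(56, [238.77, 205.61], [222, 203, 34, 11]) [[470.8 280.  125.5]]
(404, [230.04, 240.64], [218, 230, 25, 23]) [[440.8 291.1 125.5]]
(42, [280.79, 246.57], [268, 246, 24, 2]) [[431.7 249.3 125.5]]
[462.83574761 249.68357813 214.38830634]
```

View pics/w6.png

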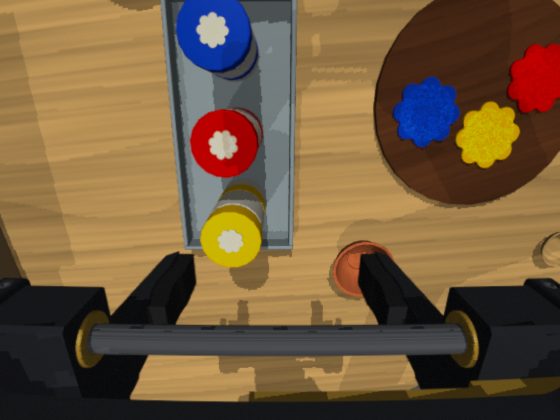

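Tin check: wrist (523.4,−299.2), against the ring centre at (523.3,−298.6), so it is well inside the circle. Jars in the tray are at blue (598,283), red (520,286) and yellow (441,291). I'll return red first, then yellow, then blue, which is the reverse of the order I picked them and keeps the fingers clear.

Call:
{"api": "drive_tool", "payload": {"fingers": [0,0,0,0,0], "xyz": [[25,16,0],[24,15,0],[5,4,0],[0,0,-15],[0,0,-15]], "delta_rot": [[0,0,0],[0,0,0],[0,0,0],[0,0,0],[0,0,0]]}}

```text
clock: 33.65
ee_pos: [521.6, 277.8, 185.2]
eef_rot: [[0.995, -0.096, 0.004], [-0.096, -0.995, -0.003], [0.004, 0.003, -1.0]]
wrist_force: [0.6, -0.4, -0.3]
grip_width: 87.9
```

Call:
{"api": "drive_tool", "payload": {"fingers": [0,0,0,0,0], "xyz": [[-2,6,-15],[-1,2,-25],[0,0,-25],[0,0,-15],[0,0,0]], "delta_rot": [[0.003,0.004,0.03],[0,0.003,0],[0,0.002,0],[0,0,0],[0,0,0]]}}

```text
clock: 34.15
ee_pos: [516.9, 281.8, 99.9]
eef_rot: [[0.998, -0.064, -0.01], [-0.064, -0.998, -0.001], [-0.01, 0.002, -1.0]]
wrist_force: [-0.2, 0.7, 0.2]
grip_width: 88.1
```

Call:
{"api": "drive_tool", "payload": {"fingers": [0,0,0,0,0], "xyz": [[2,4,-12],[0.5,1,-8],[0,0,-2],[0,0,0],[0,0,0]], "delta_rot": [[0,-0.009,0],[0,0,0],[0,0,0],[0,0,0],[0,0,0]]}}

```text
clock: 34.65
ee_pos: [520.3, 285.9, 80.1]
eef_rot: [[0.998, -0.063, 0.002], [-0.063, -0.998, -0.0], [0.002, -0.0, -1.0]]
wrist_force: [-0.2, 0.4, -0.2]
grip_width: 87.9
```

Call:
{"api": "drive_tool", "payload": {"fingers": [1,1,1,1,1], "xyz": [[0,0,0],[0,0,0],[0,0,0],[0,0,0],[0,0,0]], "delta_rot": [[0,0,0],[0,0,0],[0,0,0],[0,0,0],[0,0,0]]}}

```text
clock: 35.15
ee_pos: [520.8, 286.0, 81.6]
eef_rot: [[0.998, -0.063, 0.004], [-0.063, -0.998, 0.001], [0.004, -0.001, -1.0]]
wrist_force: [-0.3, 0.2, -0.4]
grip_width: 51.4
```

Call:
{"api": "drive_tool", "payload": {"fingers": [1,1,1], "xyz": [[0,0,0],[0,0,0],[0,0,0]], "delta_rot": [[0,0,0],[0,0,0],[0,0,0]]}}

```text
clock: 35.45
ee_pos: [520.8, 286.0, 81.5]
eef_rot: [[0.998, -0.063, 0.004], [-0.063, -0.998, 0.001], [0.004, -0.001, -1.0]]
wrist_force: [0.4, -0.9, 0.7]
grip_width: 51.4
```

Call:
{"api": "drive_tool", "payload": {"fingers": [1,1,1,1,1], "xyz": [[0,0,10],[0,0,20],[0,0,20],[0,0,10],[0,-20,0]], "delta_rot": [[0,0,0],[0,0,0],[0,0,0],[0,0,0],[0,0,0]]}}

```text
clock: 35.95
ee_pos: [519.7, 266.8, 144.6]
eef_rot: [[0.998, -0.061, 0.002], [-0.061, -0.998, 0.0], [0.002, -0.0, -1.0]]
wrist_force: [1.2, -0.3, -2.5]
grip_width: 51.5
```

Call:
{"api": "drive_tool", "payload": {"fingers": [1,1,1,1,1], "xyz": [[4,-45,0],[6,-45,0],[6,-45,0],[6,-45,0],[6,-45,0]], "delta_rot": [[0,0,0],[0,0,0],[0,0,0],[0,0,0],[0,0,0]]}}

```text
clock: 36.45
ee_pos: [546.3, 37.5, 145.8]
eef_rot: [[0.999, -0.054, 0.003], [-0.054, -0.999, 0.001], [0.003, -0.001, -1.0]]
wrist_force: [0.9, -0.0, -1.5]
grip_width: 51.3
```

Call:
{"api": "drive_tool", "payload": {"fingers": [1,1,1,1,1], "xyz": [[2,-40,0],[2,-25,0],[0,-6,0],[0,0,-5],[0,0,-5]], "delta_rot": [[0,0,0],[0,0,0],[0,0,0],[0,0,0],[0,0,0]]}}

```text
clock: 36.95
ee_pos: [550.1, -40.6, 136.0]
eef_rot: [[0.998, -0.06, 0.003], [-0.06, -0.998, 0.001], [0.003, -0.001, -1.0]]
wrist_force: [0.6, -0.0, -2.5]
grip_width: 51.3
```

Call:
{"api": "drive_tool", "payload": {"fingers": [1,1,1,1,1], "xyz": [[1,-3,-8],[0,-1,-12],[0,0,-10],[0,0,-4],[0,0,0]], "delta_rot": [[0,0.002,0],[0,0.002,0],[0,0,0],[0,0,0],[0,0,0]]}}

```text
clock: 37.45
ee_pos: [550.1, -40.8, 96.9]
eef_rot: [[0.998, -0.055, -0.005], [-0.055, -0.998, 0.002], [-0.005, -0.002, -1.0]]
wrist_force: [0.7, -0.6, -0.1]
grip_width: 51.5
```

Call:
{"api": "drive_tool", "payload": {"fingers": [1,1,1,1,1], "xyz": [[1.5,-4,-2],[0.5,-1.5,-1],[0,0,0],[0,0,0],[0,0,0]], "delta_rot": [[0,-0.004,0],[0,0,0],[0,0,0],[0,0,0],[0,0,0]]}}

```text
clock: 37.95
ee_pos: [552.9, -47.0, 94.6]
eef_rot: [[0.998, -0.055, 0.001], [-0.055, -0.998, 0.002], [0.001, -0.002, -1.0]]
wrist_force: [0.3, 0.7, -1.5]
grip_width: 51.6
```

Call:
{"api": "drive_tool", "payload": {"fingers": [1,1,1,1,1], "xyz": [[0,1.5,-2],[0,0.5,-2],[0,0,-1],[0,0,0],[0,0,0]], "delta_rot": [[0,0,0],[0,0,0],[0,0,0],[0,0,0],[0,0,0]]}}

```text
clock: 38.45
ee_pos: [553.0, -44.7, 89.6]
eef_rot: [[0.998, -0.055, 0.002], [-0.055, -0.998, 0.001], [0.002, -0.001, -1.0]]
wrist_force: [-0.4, -0.2, -0.9]
grip_width: 51.4
```

```bash
python3 - <<'E'
from h import *
s=grab('scene');print(s['s']['ee_pos'])
cv2.imwrite('pics/s7.png',cv2.cvtColor(cv2.resize(s['f'][150:260,235:355],None,fx=5,fy=5,interpolation=cv2.INTER_CUBIC),cv2.COLOR_RGB2BGR))
E
```

```text
[553.03793624 -44.74886261  89.58508838]
```

View pics/s7.png

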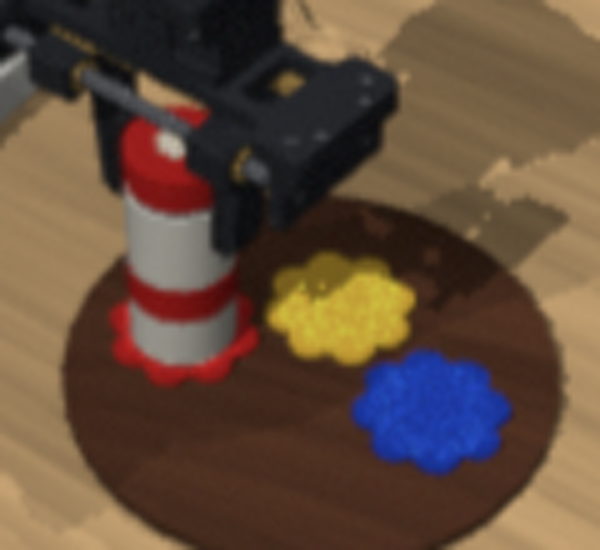

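The red jar sits centred on its pad, with about the same width of petal left and right (zoomed columns 110–130 and 238–257). Releasing.

Call:
{"api": "drive_tool", "payload": {"fingers": [1,0,0,0,0], "xyz": [[0,0,-0.5],[0,0,0],[0,0,0],[0,0,0],[0,0,0]], "delta_rot": [[0,0,0],[0,0,0],[0,0,0],[0,0,0],[0,0,0]]}}

```text
clock: 39.0
ee_pos: [553.5, -44.9, 89.9]
eef_rot: [[0.998, -0.055, 0.004], [-0.055, -0.998, 0.001], [0.003, -0.001, -1.0]]
wrist_force: [-0.2, -0.2, 0.7]
grip_width: 81.2
```

Call:
{"api": "drive_tool", "payload": {"fingers": [0,0,0,0,0], "xyz": [[0,0,0],[0,0,20],[0,0,40],[0,0,40],[-10,20,10]], "delta_rot": [[0,0,0],[0,0,0],[0,0,0],[0,0,0],[0,0,0]]}}

```text
clock: 39.5
ee_pos: [542.3, -25.6, 201.2]
eef_rot: [[0.998, -0.057, -0.001], [-0.057, -0.998, 0.002], [-0.001, -0.002, -1.0]]
wrist_force: [0.2, 0.8, 0.6]
grip_width: 88.0
```

Call:
{"api": "drive_tool", "payload": {"fingers": [0,0,0,0,0], "xyz": [[-16,46,0],[-16,46,0],[-16,46,0],[-16,46,0],[-14,46,0]], "delta_rot": [[0,0,0],[0,0,0],[0,0,0],[0,0,0],[0,0,0]]}}

```text
clock: 40.0
ee_pos: [462.1, 208.3, 204.1]
eef_rot: [[0.998, -0.065, 0.005], [-0.065, -0.998, 0.002], [0.005, -0.002, -1.0]]
wrist_force: [0.5, -0.7, 0.3]
grip_width: 88.4
```

Call:
{"api": "drive_tool", "payload": {"fingers": [0,0,0,0], "xyz": [[-6,35,0],[0,8,0],[0,0,0],[0,0,0]], "delta_rot": [[0,0,0],[0,0,0],[0,0,0],[0,0,0]]}}

```text
clock: 40.4
ee_pos: [453.5, 256.5, 204.3]
eef_rot: [[0.998, -0.058, 0.005], [-0.058, -0.998, 0.002], [0.005, -0.002, -1.0]]
wrist_force: [-1.3, 0.2, 1.1]
grip_width: 88.1
```

Call:
{"api": "drive_tool", "payload": {"fingers": [0,0,0,0,0], "xyz": [[-7,20,-5],[-4,13,-20],[-1,0,-30],[0,0,-25],[0,0,-10]], "delta_rot": [[0,0.002,0],[0,0.002,0],[0,0.002,0],[0,0.002,0],[0,0,0]]}}

```text
clock: 40.9
ee_pos: [445.2, 284.0, 113.3]
eef_rot: [[0.998, -0.068, 0.002], [-0.068, -0.998, 0.002], [0.002, -0.003, -1.0]]
wrist_force: [-0.1, -0.3, 0.5]
grip_width: 88.1
```

Call:
{"api": "drive_tool", "payload": {"fingers": [0,0,0,0,0], "xyz": [[-3,6,-12],[-1,2,-12],[0,0,-5],[0,0,0],[0,0,0]], "delta_rot": [[0,0.002,0],[0,0,0],[0,0,0],[0,0,0],[0,0,0]]}}

```text
clock: 41.4
ee_pos: [442.7, 290.8, 83.2]
eef_rot: [[0.997, -0.071, 0.001], [-0.071, -0.997, 0.003], [0.001, -0.003, -1.0]]
wrist_force: [-0.7, -0.8, 0.2]
grip_width: 88.2
```

Call:
{"api": "drive_tool", "payload": {"fingers": [0,0,0], "xyz": [[-1.5,0,-3],[-0.5,0,-1],[0,0,0]], "delta_rot": [[0,0,0],[0,0,0],[0,0,0]]}}

```text
clock: 41.7
ee_pos: [441.2, 291.0, 80.2]
eef_rot: [[0.997, -0.071, 0.004], [-0.071, -0.997, 0.003], [0.003, -0.004, -1.0]]
wrist_force: [0.7, -0.1, -0.2]
grip_width: 88.1
```

Call:
{"api": "drive_tool", "payload": {"fingers": [1,1,1,1,1], "xyz": [[0,0,0],[0,0,0],[0,0,0],[0,0,0],[0,0,0]], "delta_rot": [[0,0,0],[0,0,0],[0,0,0],[0,0,0],[0,0,0]]}}

```text
clock: 42.2
ee_pos: [441.4, 291.1, 80.6]
eef_rot: [[0.997, -0.071, 0.004], [-0.071, -0.997, 0.004], [0.004, -0.004, -1.0]]
wrist_force: [0.4, 0.1, -1.6]
grip_width: 51.5
```

Call:
{"api": "drive_tool", "payload": {"fingers": [1,1,1], "xyz": [[0,0,0],[0,0,0],[0,0,0]], "delta_rot": [[0,0,0],[0,0,0],[0,0,0]]}}

```text
clock: 42.5
ee_pos: [441.4, 291.1, 80.6]
eef_rot: [[0.997, -0.071, 0.004], [-0.071, -0.997, 0.004], [0.004, -0.004, -1.0]]
wrist_force: [0.7, -0.7, -0.0]
grip_width: 51.3
```

Call:
{"api": "drive_tool", "payload": {"fingers": [1,1,1,1,1], "xyz": [[0,0,10],[0,0,20],[0,0,20],[0,0,10],[0,-20,0]], "delta_rot": [[0,0,0],[0,0,0],[0,0,0],[0,0,0],[0,0,0]]}}

```text
clock: 43.0
ee_pos: [440.5, 271.7, 143.9]
eef_rot: [[0.998, -0.069, 0.003], [-0.069, -0.998, 0.003], [0.002, -0.004, -1.0]]
wrist_force: [0.1, 0.3, -1.6]
grip_width: 51.7
```

Call:
{"api": "drive_tool", "payload": {"fingers": [1,1,1,1,1], "xyz": [[7,-45,0],[9,-45,0],[9,-45,0],[9,-45,0],[8,-35,0]], "delta_rot": [[0,0,0],[0,0,0],[0,0,0],[0,0,0],[0,0,0]]}}

```text
clock: 43.5
ee_pos: [481.4, 51.3, 145.4]
eef_rot: [[0.998, -0.063, 0.004], [-0.063, -0.998, 0.004], [0.004, -0.004, -1.0]]
wrist_force: [-0.0, -0.1, -2.0]
grip_width: 51.3
```

Call:
{"api": "drive_tool", "payload": {"fingers": [1,1,1,1,1], "xyz": [[5,-22,0],[4,-13,0],[1,-3,0],[0,0,-5],[0,0,-8]], "delta_rot": [[0.003,0.002,0],[0,0,0],[0,0,0],[0,0,0],[0,0,0]]}}

```text
clock: 44.0
ee_pos: [492.3, 9.3, 132.6]
eef_rot: [[0.998, -0.067, 0.004], [-0.067, -0.998, 0.007], [0.003, -0.007, -1.0]]
wrist_force: [0.2, -0.3, -3.0]
grip_width: 51.4
```

Call:
{"api": "drive_tool", "payload": {"fingers": [1,1,1,1,1], "xyz": [[1,-1,-10],[0,0,-12],[0,0,-8],[0,0,-3],[0,0,0]], "delta_rot": [[-0.005,0.003,0],[0,0,0],[0,0,0],[0,0,0],[0,0,0]]}}

```text
clock: 44.5
ee_pos: [491.6, 12.0, 94.7]
eef_rot: [[0.998, -0.062, -0.005], [-0.062, -0.998, 0.002], [-0.005, -0.002, -1.0]]
wrist_force: [0.2, -0.2, -2.0]
grip_width: 51.6
```

Call:
{"api": "drive_tool", "payload": {"fingers": [1,1,1,1,1], "xyz": [[2,-3,-1],[0.5,-1,-1],[0,0,0],[0,0,0],[0,0,0]], "delta_rot": [[0,-0.004,0],[0,0,0],[0,0,0],[0,0,0],[0,0,0]]}}

```text
clock: 45.0
ee_pos: [495.0, 7.5, 93.6]
eef_rot: [[0.998, -0.062, 0.002], [-0.062, -0.998, 0.001], [0.002, -0.002, -1.0]]
wrist_force: [-0.1, -0.4, -1.6]
grip_width: 51.5
```

Call:
{"api": "drive_tool", "payload": {"fingers": [1,1,1,1,1], "xyz": [[-0.5,0,-2],[0,0,-2],[0,0,-1],[0,0,0],[0,0,0]], "delta_rot": [[0,0,0],[0,0,0],[0,0,0],[0,0,0],[0,0,0]]}}

```text
clock: 45.5
ee_pos: [494.7, 7.5, 88.6]
eef_rot: [[0.998, -0.062, 0.003], [-0.062, -0.998, 0.001], [0.003, -0.001, -1.0]]
wrist_force: [-0.7, 0.0, -0.4]
grip_width: 51.5
```

```bash
python3 - <<'E'
from h import *
s=grab('scene');print(s['s']['ee_pos'])
cv2.imwrite('pics/s8.png',cv2.cvtColor(cv2.resize(s['f'][150:260,235:355],None,fx=5,fy=5,interpolation=cv2.INTER_CUBIC),cv2.COLOR_RGB2BGR))
E
```

```text
[494.65610933   7.47330528  88.61639603]
```

View pics/s8.png

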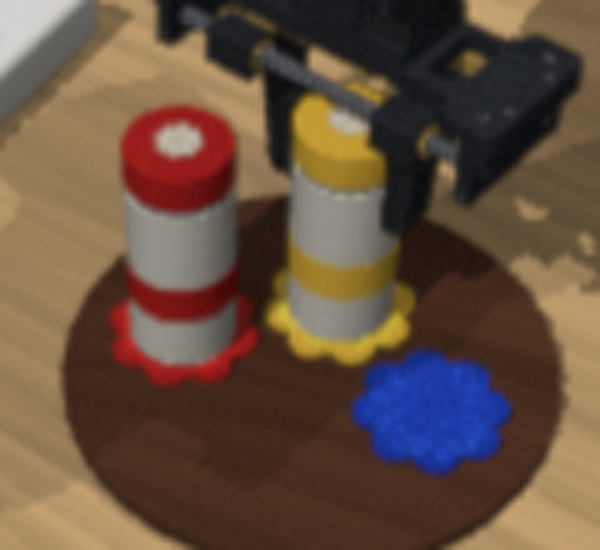

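The yellow jar is centred on its pad and the red jar stands upright. I'll release yellow and go for blue.

Call:
{"api": "drive_tool", "payload": {"fingers": [1,0,0,0,0], "xyz": [[0,0,-0.5],[0,0,0],[0,0,0],[0,0,0],[0,0,0]], "delta_rot": [[0,0,0],[0,0,0],[0,0,0],[0,0,0],[0,0,0]]}}

```text
clock: 46.05
ee_pos: [495.2, 7.4, 88.7]
eef_rot: [[0.998, -0.062, 0.004], [-0.062, -0.998, 0.001], [0.004, -0.001, -1.0]]
wrist_force: [-0.0, 0.3, 0.2]
grip_width: 81.4
```

Call:
{"api": "drive_tool", "payload": {"fingers": [0,0,0,0,0], "xyz": [[0,0,0],[0,0,20],[0,0,40],[0,0,45],[5,20,15]], "delta_rot": [[0,0,0],[0,0,0],[0,0,0],[0,0,0],[0,0,0]]}}

```text
clock: 46.55
ee_pos: [498.0, 26.8, 210.4]
eef_rot: [[0.998, -0.064, -0.002], [-0.064, -0.998, 0.002], [-0.002, -0.002, -1.0]]
wrist_force: [-0.2, -0.5, -0.3]
grip_width: 88.5
```

Call:
{"api": "drive_tool", "payload": {"fingers": [0,0,0,0,0], "xyz": [[17,44,0],[17,44,0],[17,44,0],[17,44,0],[15,36,0]], "delta_rot": [[0,0,0],[0,0,0],[0,0,0],[0,0,0],[0,0,0]]}}

```text
clock: 47.05
ee_pos: [583.7, 244.8, 214.7]
eef_rot: [[0.998, -0.07, 0.006], [-0.07, -0.998, 0.001], [0.006, -0.002, -1.0]]
wrist_force: [0.1, -0.2, -0.3]
grip_width: 88.1
```

Call:
{"api": "drive_tool", "payload": {"fingers": [0,0,0], "xyz": [[0,5,0],[0,0,0],[0,0,0]], "delta_rot": [[0,0,0],[0,0,0],[0,0,0]]}}

```text
clock: 47.35
ee_pos: [583.4, 253.4, 213.0]
eef_rot: [[0.998, -0.065, 0.004], [-0.065, -0.998, 0.001], [0.004, -0.001, -1.0]]
wrist_force: [-0.1, 0.4, 0.9]
grip_width: 88.1
```

Call:
{"api": "drive_tool", "payload": {"fingers": [0,0,0,0,0], "xyz": [[8,18,-5],[5,10,-20],[-1,0,-30],[-1,0,-30],[0,0,-10]], "delta_rot": [[0,0.003,0],[0,0.002,0],[0,0.002,0],[0,0.002,0],[0,0,0]]}}

```text
clock: 47.85
ee_pos: [595.7, 275.2, 119.2]
eef_rot: [[0.997, -0.073, 0.0], [-0.073, -0.997, 0.002], [0.0, -0.002, -1.0]]
wrist_force: [-0.8, -0.3, 1.0]
grip_width: 88.1
```

Call:
{"api": "drive_tool", "payload": {"fingers": [0,0,0,0,0], "xyz": [[1,5,-14],[1,3,-14],[0,0,-6],[0,0,-2],[0,0,0]], "delta_rot": [[0,0,0],[0,0,0],[0,0,0],[0,0,0],[0,0,0]]}}

```text
clock: 48.35
ee_pos: [599.1, 281.9, 83.0]
eef_rot: [[0.997, -0.076, 0.003], [-0.076, -0.997, 0.002], [0.003, -0.002, -1.0]]
wrist_force: [0.4, 0.8, -0.5]
grip_width: 88.3
```

Call:
{"api": "drive_tool", "payload": {"fingers": [0,0,0], "xyz": [[-1,1,-3],[-0.5,0,-1],[0,0,0]], "delta_rot": [[0,0.003,0],[0,0,0],[0,0,0]]}}

```text
clock: 48.65
ee_pos: [598.1, 283.2, 80.3]
eef_rot: [[0.997, -0.076, 0.002], [-0.076, -0.997, 0.003], [0.002, -0.003, -1.0]]
wrist_force: [-0.4, -0.3, -0.1]
grip_width: 88.1
```

Call:
{"api": "drive_tool", "payload": {"fingers": [1,1,1,1,1], "xyz": [[0,0,0],[0,0,0],[0,0,0],[0,0,0],[0,0,0]], "delta_rot": [[0,0,0],[0,0,0],[0,0,0],[0,0,0],[0,0,0]]}}

```text
clock: 49.15
ee_pos: [598.4, 283.2, 81.0]
eef_rot: [[0.997, -0.076, 0.003], [-0.076, -0.997, 0.003], [0.003, -0.003, -1.0]]
wrist_force: [0.1, 1.4, -2.7]
grip_width: 51.5
```

Call:
{"api": "drive_tool", "payload": {"fingers": [1,1,1], "xyz": [[0,0,0],[0,0,0],[0,0,0]], "delta_rot": [[0,0,0],[0,0,0],[0,0,0]]}}

```text
clock: 49.45
ee_pos: [598.4, 283.2, 81.0]
eef_rot: [[0.997, -0.076, 0.003], [-0.076, -0.997, 0.003], [0.003, -0.003, -1.0]]
wrist_force: [0.8, -0.1, 0.2]
grip_width: 51.4
```

Call:
{"api": "drive_tool", "payload": {"fingers": [1,1,1,1,1], "xyz": [[0,0,10],[0,0,20],[0,0,20],[0,0,10],[-5,-20,0]], "delta_rot": [[0,0,0],[0,0,0],[0,0,0],[0,0,0],[0,0,0.05]]}}

```text
clock: 49.95
ee_pos: [591.8, 264.1, 142.4]
eef_rot: [[1.0, -0.023, -0.001], [-0.023, -1.0, 0.002], [-0.001, -0.002, -1.0]]
wrist_force: [-0.1, -0.3, -2.9]
grip_width: 51.4
```

Call:
{"api": "drive_tool", "payload": {"fingers": [1,1,1,1,1], "xyz": [[-14,-30,0],[-14,-30,0],[-14,-30,0],[-12,-25,0],[-6,-15,0]], "delta_rot": [[0,0,0.11],[0,0,0.11],[0,0,0.11],[0,0,0.11],[0,0,0.06]]}}

```text
clock: 50.45
ee_pos: [528.1, 129.8, 142.2]
eef_rot: [[0.878, 0.479, -0.004], [0.479, -0.878, 0.001], [-0.003, -0.003, -1.0]]
wrist_force: [0.1, 0.5, -3.4]
grip_width: 51.5
```

Call:
{"api": "drive_tool", "payload": {"fingers": [1,1,1,1,1], "xyz": [[-1,-22,0],[-1,-14,0],[0,-4,0],[0,0,-5],[0,0,-5]], "delta_rot": [[0,0,0],[0,0,0],[0,0,0],[0,0,0],[0,0,0]]}}

```text
clock: 50.95
ee_pos: [524.9, 87.3, 132.5]
eef_rot: [[0.878, 0.479, -0.004], [0.479, -0.878, 0.001], [-0.003, -0.003, -1.0]]
wrist_force: [0.5, 0.9, -2.8]
grip_width: 51.4
```

Call:
{"api": "drive_tool", "payload": {"fingers": [1,1,1,1,1], "xyz": [[0,-6,-8],[0,-2,-10],[0,0,-10],[0,0,-4],[0,0,0]], "delta_rot": [[0,-0.002,0],[0,0,0],[0,0,0],[0,0,0],[0,0,0]]}}

```text
clock: 51.45
ee_pos: [523.9, 80.4, 95.5]
eef_rot: [[0.877, 0.481, -0.005], [0.481, -0.877, 0.001], [-0.004, -0.004, -1.0]]
wrist_force: [0.2, -0.3, -3.1]
grip_width: 51.4
```

Call:
{"api": "drive_tool", "payload": {"fingers": [1,1,1,1,1], "xyz": [[0,-0.5,-2],[0,0,-2],[0,0,-1],[0,0,0],[0,0,0]], "delta_rot": [[0,-0.004,0],[0,0,0],[0,0,0],[0,0,0],[0,0,0]]}}

```text
clock: 51.95
ee_pos: [524.4, 80.1, 90.9]
eef_rot: [[0.877, 0.481, 0.001], [0.481, -0.877, 0.001], [0.001, -0.001, -1.0]]
wrist_force: [0.7, 0.9, -4.6]
grip_width: 51.5
```

```bash
python3 - <<'E'
from h import *
s=grab('scene');print(s['s']['ee_pos'])
cv2.imwrite('pics/s9.png',cv2.cvtColor(cv2.resize(s['f'][150:260,235:355],None,fx=5,fy=5,interpolation=cv2.INTER_CUBIC),cv2.COLOR_RGB2BGR))
E
```

```text
[524.36670399  80.11094881  90.85752759]
```

View pics/s9.png

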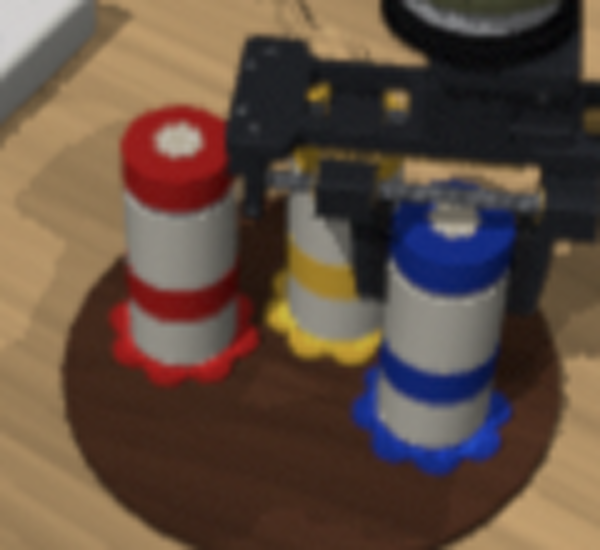

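Call:
{"api": "drive_tool", "payload": {"fingers": [1,1,1,1], "xyz": [[0,-0.5,-1.5],[0,0,-1],[0,0,-0.5],[0,0,0]], "delta_rot": [[0,0,0],[0,0,0],[0,0,0],[0,0,0]]}}

```text
clock: 52.4
ee_pos: [524.8, 79.5, 89.0]
eef_rot: [[0.877, 0.481, 0.002], [0.481, -0.877, 0.001], [0.003, -0.0, -1.0]]
wrist_force: [-1.0, -0.7, -2.4]
grip_width: 51.3
```

Call:
{"api": "drive_tool", "payload": {"fingers": [1,0,0,0,0], "xyz": [[0,0,-0.5],[0,0,0],[0,0,0],[0,0,0],[0,0,0]], "delta_rot": [[0,0,0],[0,0,0],[0,0,0],[0,0,0],[0,0,0]]}}

```text
clock: 52.9
ee_pos: [525.7, 79.5, 89.0]
eef_rot: [[0.877, 0.481, 0.005], [0.481, -0.877, 0.001], [0.005, 0.001, -1.0]]
wrist_force: [0.2, -0.3, -0.4]
grip_width: 81.4
```

Call:
{"api": "drive_tool", "payload": {"fingers": [0,0,0,0,0], "xyz": [[0,0,0],[0,0,20],[0,0,40],[0,0,45],[0,0,45]], "delta_rot": [[0,0,0],[0,0,0],[0,0,0],[0,0,0],[0,0,0]]}}

```text
clock: 53.4
ee_pos: [522.0, 79.6, 237.8]
eef_rot: [[0.877, 0.481, -0.009], [0.481, -0.877, 0.002], [-0.007, -0.006, -1.0]]
wrist_force: [0.4, -0.5, -1.1]
grip_width: 87.9
```

Call:
{"api": "drive_tool", "payload": {"fingers": [0,0,0,0,0], "xyz": [[-35,-10,20],[-35,-10,20],[-30,-10,20],[-20,-5,10],[0,0,0]], "delta_rot": [[0,0,0],[0,0,0],[0,0,0],[0,0,0],[0,0,0]]}}

```text
clock: 53.9
ee_pos: [399.6, 43.6, 316.4]
eef_rot: [[0.877, 0.481, 0.005], [0.481, -0.877, -0.0], [0.004, 0.002, -1.0]]
wrist_force: [1.2, -1.3, -0.7]
grip_width: 88.2
```

```bash
python3 - <<'E'
from h import *
w=grab('wrist','w10.png');s=grab('scene','s10.png');t=grab('top','t10.png')
W=((0,0,140),(179,70,255))
for n,c,bx in [('w',w,(150,0,450,300)),('s',s,(255,165,340,250))]:
    for q in blobs(c,*W,bx,30): print(n,q,onz(c,[q[1]],134).round(1))
E
```

```text
w (2377, [165.92, 31.83], [0, 0, 51, 98]) [[480.5 209.9 134. ]]
w (378, [306.47, 57.84], [146, 46, 22, 25]) [[524.8  79.8 134. ]]
w (291, [424.53, 97.49], [265, 88, 20, 20]) [[552.1 -44.1 134. ]]
w (267, [351.46, 122.71], [192, 113, 20, 20]) [[494.2   7.8 134. ]]
w (398, [442.82, 248.54], [281, 226, 19, 39]) [[ 426.  -168.3  134. ]]
s (35, [304.51, 173.17], [46, 6, 8, 6]) [[493.7   6.5 134. ]]
s (37, [270.41, 177.68], [12, 10, 8, 6]) [[551.4 -45.3 134. ]]
s (56, [324.5, 194.0], [65, 26, 10, 7]) [[524.5  78.4 134. ]]
```

View pics/w10.png

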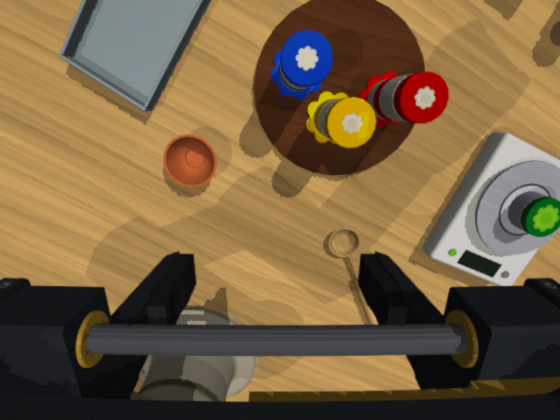

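View pics/s10.png

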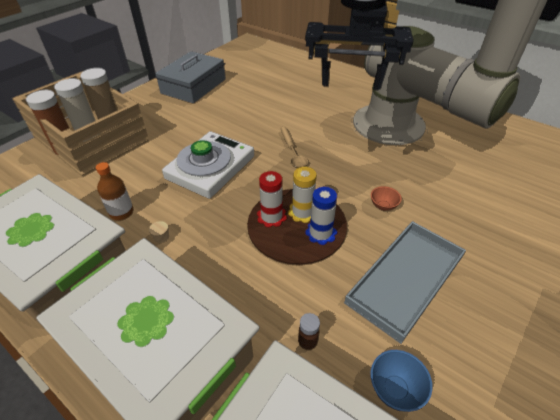

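All the jars stand upright. Each lid centre is about 1 mm or less from its pad centre, and the tin is in the marked circle. Handing in.

```bash
python3 -c "
from rig import order,ctrl
print(order.job_done()); print(ctrl.get_state()['clock'])"
```

```text
the job is handed in; nothing more can be done
None
the job is handed in; nothing more can be done
```

The tin is on the scale, inside the marked circle, and all three jars are back upright on their own pads. I handed the job in at about 54 s, with the gripper open and clear of everything.

**Order of work:** I moved the blue, yellow and red jars to the tray and let go of each. Then I set the tin on the pan, and put back red, yellow and blue. After clearing the jars, the tin measured within about 0.5 mm of where it started.

**Last checks (wrist camera):**

| Item | Measured centre (x, y mm) | Target centre (x, y mm) | Offset |
|---|---|---|---|
| Blue jar on its pad | (524.8, 79.8) | (523.8, 79.7) | about 1 mm |
| Yellow jar on its pad | (494.2, 7.8) | (493.8, 7.6) | about 0.5 mm |
| Red jar on its pad | (552.1, −44.1) | (551.6, −45.0) | about 1 mm |
| Tin in the marked circle (checked just after placing) | (523.4, −299.2) | (523.3, −298.6) | under 1 mm (12 mm allowed) |

**What disagreed:**
- **Camera heights:** the top and scene cameras together put the lids about 4 mm too high. The top camera also read about 3 mm more in x than the wrist camera, so I used the wrist camera.
- **Red jar at the start:** it measured about 3 mm off its pad's centre and only about 64 mm from the tin, against the 68 mm given. I put it back at the measured centre of the pad.

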